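# Set the rinse-line gate valve one true turn open, then open the line

### The arm

A 7-joint arm with a two-finger parallel gripper is mounted at the origin on a cart in front of the work surface, level with it; the furniture and walls round the work are solid. World frame = base frame: x ahead of the robot, y to its left, z up, the work surface at z = 0. Lengths are in m, angles in rad, forces in N, time in s.
With the tool pointing down it reaches from about 0.425 to 0.875 m from the base axis. Payload 4.7 kg.
Tool frame: the origin (TCP) lies midway between the tips of the shut fingers; the grasp point (between the pads) lies 19 mm behind it; z points along the fingers, y is the direction in which the jaws open and shut (so a half turn about z gives the same grasp; the last joint's range is limited). The gripper opens to 87 mm and grips with 3 to 60 N. Pads are 19 mm wide; open, the fingers measure 117 mm over their backs; the gripper's body (75 mm by 190 mm) begins 51 mm behind the grasp point.
Start: joints at [1.241, 0.321, -0.07, 1.45, 0.023, 1.371, -0.057], TCP at [0.219, -0.612, 0.199] pointing down, gripper open.
Joint ranges: [-2.86, 2.86], [-0.3, 2.09], [-1.38, 1.24], [0.06, 2.45], [-1.56, 4.7], [0.09, 2.05], [-2.69, 2.69]. Speed limits (rad/s): [2.57, 2.57, 3.14, 3.14, 3.14, 3.14, 3.14].

### API

Orientations are given as a rotation vector (axis times angle).
In Python, from bench import ctrl, optics gives the robot as it stands. The module is installed in compiled form; this text tells all that it offers.
- The arm moves only by the tool step_arm, never from a script. Its argument "deltas" is a list of rows, each a list of 7 numbers: the turn, a rotation vector about the tool's x, y, z in degrees, then the shift along the tool's x, y, z in mm, then the finger opening in mm, from 0 to 87. A call has exactly 8 rows; each row is the pose to reach, as a shift and turn from the pose commanded when the call began, along the tool's axes at that moment; what a row does not reach only later rows make up. A row lasts 1/8 s, in which the tool goes at most 62.5 mm and 10.7 degrees, less where a joint would pass 70% of its speed; a pose out of reach is approached as far as the arm can. A call with a gripper value outside its range is refused whole. The fingers move at their own pace and stop on an object; "newtons" is the grip in N (left out, the last holds). Time passes only in rows, so rows that repeat a pose let the fingers close, or fill a call up. It gives the time, the measured TCP pose, the force and the opening at its end, in the units of the state.
- ctrl.get_state(): the state, without advancing time (a new reading comes with each control period).
- optics.get_image(name): name is "scene" or "top" or "wrist"; returns the picture (400x640x3 uint8, red, green, blue); there is no depth.
- optics.get_calibration(name): a dict with "K" (3x3 intrinsics, pixels), "k1" (the pictures are not rectified: a ray, as slopes to the right and down, at radius r is drawn at 1 + k1 r^2 times it, then the intrinsics apply), "R" (3x3) and "t" (3): a world point X has camera coordinates R X + t. Camera axes: x right, y down, z forward; pixel columns grow to the right and rows downward; lengths in m; the calibration is good to about 2 mm. A picture is of the moment at which its call begins: read the wrist's pose just before it. get_calibration takes no time and is no camera call; for the wrist camera it gives the pose at the moment of the call.
- ctrl.close_job(): hands the job in, once; it reports no verdict.
The state is a dict: "time": time; "joint_positions": joint angles; "qd": joint speeds; "joint_torque": joint torques, N m; "position": TCP position; "tool_rot": TCP orientation; "ft_force": force on the tool from outside, world axes, zero at the start; "torque": the same for the moment, N m; "grip_width": opening from 0.0 (shut) to 1.0 (fully open).
Only numpy, scipy, OpenCV 4.12 (cv2) and the standard library are available. Lean on these libraries where they do the work, as an engineer would, in place of code of your own. Each camera call takes 0.05 s, during which the arm holds its last target.

### The job

Open the gate valve of the rinse line by one full turn of its stem: its worn handwheel has lost motion, so turn it counter-clockwise by its spinner knob, lightly held, until you feel it take up the stem, and only from there count one full turn (360 degrees). Then let go of the wheel and swing the shut-off lever fully open to its stop, so that it lies along the pipe. Do not force the wheel or the lever, and leave the other things on the worktop alone.

Things in the scene. Friction and masses are not known exactly. Their poses are not given: they have to be found in the camera images.
- valve_set: Fixed valve set of the rinse line: base plate 70x270x8 mm; on three stands a steel pipe along its y axis (20 diameter, centre 110 above the worktop); gate valve with handwheel at y = -65, quarter-turn valve with lever at y = +65. Origin: centre of the underside; at yaw 0 its x points away from the robot. Wheel, knob and lever bear at most 150 N of contact, both fingers' squeeze included.
- wheel_axis (a point): Fixed point on the handwheel's vertical axis, 196 mm above the worktop. Three-spoked aluminium wheel, 113 mm across, rim top 178.5 mm, hub and stem below 187 mm high. Opens counter-clockwise seen from above, turns two rounds and more, stays where left. It runs nearly free (about 1 N at the knob) for an unknown 0.5 to 5 rad, then takes the stem along with about 11 N at the knob.
- spinner_grip (a point): Centre of the black spinner knob upright on the wheel rim, 50 mm from the axis: cylinder 16 mm diameter, 34 mm tall (180 to 214 mm above the worktop), free to spin about its own axis, so a hand can hold it at a fixed orientation all the way round. The lost motion lies between wheel and stem (also when turning back), so the knob's position does not tell when the stem starts.
- stem_top (a point): Top of the steel valve stem (8 mm diameter) in the wheel hub, about 183 mm above the worktop. It does not turn; it rises 0.5 mm (fine thread) for each full turn of the wheel, only while the lost motion is taken up: much less than the measuring noise.
- lever (a joint): Quarter-turn shut-off lever, rad: 0 = shut (crosswise to the pipe, along -x of the valve set, towards the robot), 1.571 = fully open against its stop (along the pipe, +y of the valve set). Opens clockwise seen from above, stays where left, takes about 4 N near its end. Starts at 0 to 0.2.
- lever_pivot (a point): Fixed point on the lever's vertical axis, 170 mm above the worktop.
- lever_grip (a point): Middle of the lever bar 60 mm from its pivot, 170 mm above the worktop. The bar reaches 85 mm from the pivot, is 15 mm wide (12 mm of steel in a thin soft sleeve) and 17 mm tall (160 to 177 mm above the worktop); below its swing are only pipe and fittings, up to 128 mm high, and the valve's neck under the pivot.
- film_box: Bystander, to be left alone: small dark carton, 40x55x32 mm. Origin: centre of the underside.
- petri_dish: Bystander, to be left alone: flat round dish, 63 diameter x 13 mm. Origin: centre of the underside.
- vial_3: Bystander, to be left alone: small white vial with black cap, 26 diameter x 70 mm. Origin: centre of the underside.
- tube_rack: Bystander, to be left alone: empty orange tube rack, 49x143x62 mm. Origin: centre of the underside.
- stain_pink: Bystander, to be left alone: dropper bottle with pointed cap, 36 diameter x 97 mm. Origin: centre of the underside.
- calculator: Bystander, to be left alone: desk calculator, 115x70x15 mm. Origin: centre of the underside.
- timer: Bystander, to be left alone: round bench timer, 64 diameter x 42 mm. Origin: centre of the underside.

How it is judged:
By the outcome, as a careful person would: the job done as asked, in the order asked, and still so for the second after the job is handed in, with the robot touching nothing.
It also fails if it takes over 72 s, if anything falls off the work surface, if the arm or the gripper's body presses on something with over 40 N, if the wrist force passes 120 N, or if a joint passes its speed limit or range.

## Working session

There is one attempt and no reset: what is moved stays moved. The work goes in short steps, Python scripts to look and compute and a tool call to move; the robot and the scene stay as the last step left them, time stands still between calls to the robot, and variables do not carry over. Pictures are saved under pics/ and viewed, and the job is handed in when it is done.

Besides the shell and the picture viewer there is one more tool, called after "Call:" as a command line: name --pt "numbers of a row" for each row, then --argument value for the rest. step_arm: Moves the arm, as the interface text tells. Its arguments: {"type":"object","properties":{"deltas":{"type":"array"},"newtons":{"type":"number"}},"required":["deltas"]}

```bash
mkdir -p pics
python3 - <<'E'
from bench import ctrl, optics
import cv2
print(ctrl.get_state())
for n in ["scene","top"]:
    im=optics.get_image(n); cv2.imwrite(f"pics/{n}0.png",im[:,:,::-1])
    c=optics.get_calibration(n); print(n,c)
E
```

```text
{'time': 0.0, 'joint_positions': array([ 1.24109245,  0.32182021, -0.07007246,  1.45169163,  0.02260402,
        1.3707908 , -0.05687072]), 'qd': array([ 1.60441784e-03, -4.81379035e-05,  1.01449055e-03,  1.13722731e-03,
       -6.72810149e-04,  8.19951679e-05,  1.06624838e-03]), 'joint_torque': array([-3.48665862e-04, -4.91289997e+01, -4.04113596e-01, -3.12529635e+01,
       -6.40737475e-02,  4.36556130e-02,  1.66960035e-04]), 'position': array([ 0.21883353, -0.61141209,  0.19765493]), 'tool_rot': array([-3.09342998e+00, -5.37145889e-01,  6.80949282e-04]), 'ft_force': array([ 0.86326475, -0.34966909,  0.0162031 ]), 'torque': array([ 0.00567622, -0.01398965,  0.01036503]), 'grip_width': 1.0033578513220014}
scene {'K': array([[410.52648812,   0.        , 316.43999938],
       [  0.        , 410.52648812, 200.87917485],
       [  0.        ,   0.        ,   1.        ]]), 'k1': -0.032411721431651115, 'R': array([[-0.49867051, -0.86656957, -0.01961913],
       [-0.57428138,  0.34725662, -0.74135938],
       [ 0.64925235, -0.35842716, -0.6708214 ]]), 't': array([0.36362929, 0.38190341, 1.23616073])}
top {'K': array([[472.95115383,   0.        , 319.67406823],
       [  0.        , 472.95115383, 198.84676412],
       [  0.        ,   0.        ,   1.        ]]), 'k1': -0.05520170147634588, 'R': array([[ 0.0046257 , -0.99987391,  0.01519134],
       [-0.9951848 , -0.00609031, -0.09782696],
       [ 0.09790714, -0.01466567, -0.99508749]]), 't': array([0.09802224, 0.52671502, 1.63131862])}
```

View pics/scene0.png

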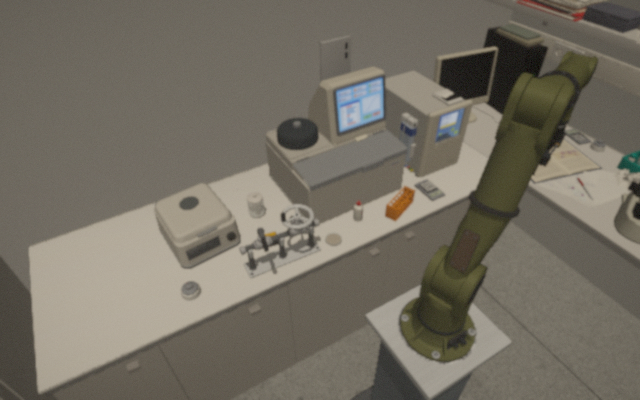

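View pics/top0.png

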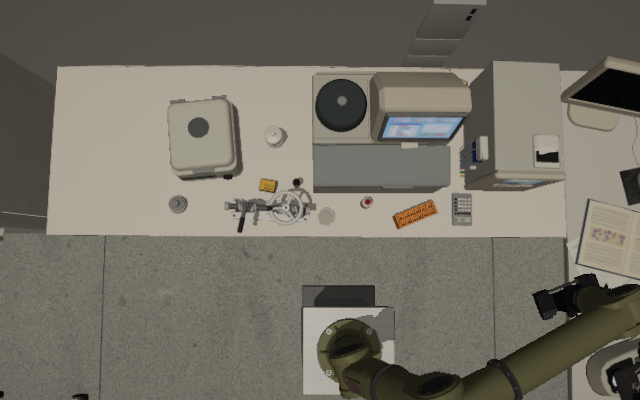

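```bash
cat > h.py <<'E'
import numpy as np, cv2
from scipy.spatial.transform import Rotation as Ro
from scipy.optimize import least_squares
def ray(c,u,v):
    K=c["K"]; x=np.array([(u-K[0,2])/K[0,0],(v-K[1,2])/K[1,1]]); p=x.copy()
    for _ in range(30): p=x/(1+c["k1"]*(p@p))
    d=c["R"].T@np.array([p[0],p[1],1.]); o=-c["R"].T@c["t"]; return o,d/np.linalg.norm(d)
def atz(c,u,v,z):
    o,d=ray(c,u,v); return o+d*(z-o[2])/d[2]
def proj(c,X):
    p=c["R"]@np.asarray(X)+c["t"]; x=p[:2]/p[2]; x=x*(1+c["k1"]*(x@x)); return c["K"][:2,:2]@x+c["K"][:2,2]
def tri(obs):
    A=np.zeros((3,3));b=np.zeros(3)
    rs=[ray(c,u,v) for c,u,v in obs]
    for o,d in rs:
        P=np.eye(3)-np.outer(d,d);A+=P;b+=P@o
    X=np.linalg.solve(A,b); return X,[np.linalg.norm((np.eye(3)-np.outer(d,d))@(X-o)) for o,d in rs]
def crop(im,x0,y0,x1,y1,s,name):
    c=cv2.resize(im[y0:y1,x0:x1,::-1],None,fx=s,fy=s,interpolation=cv2.INTER_CUBIC); cv2.imwrite(name,c)
E
python3 - <<'E'
import cv2; from h import *
a=cv2.imread('pics/top0.png')[:,:,::-1]; crop(a,210,160,340,245,6,'pics/top0c.png')
a=cv2.imread('pics/scene0.png')[:,:,::-1]; crop(a,235,190,345,280,7,'pics/scene0c.png')
E
```

```text
(no output)
```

View pics/top0c.png

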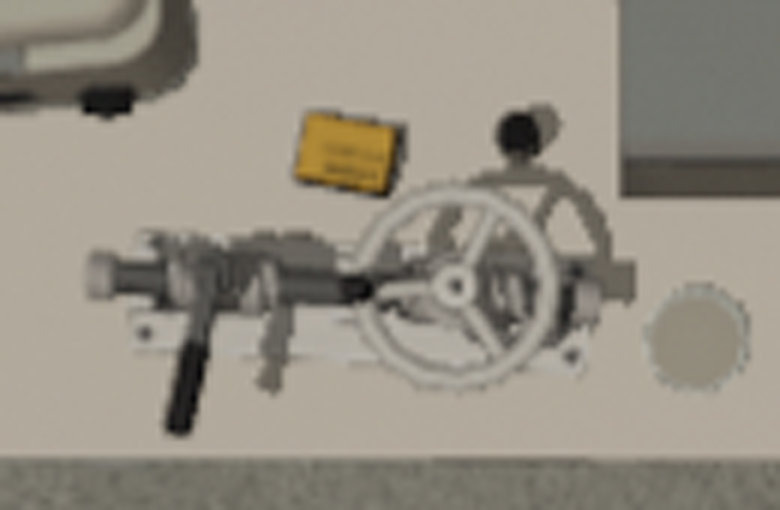

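View pics/scene0c.png

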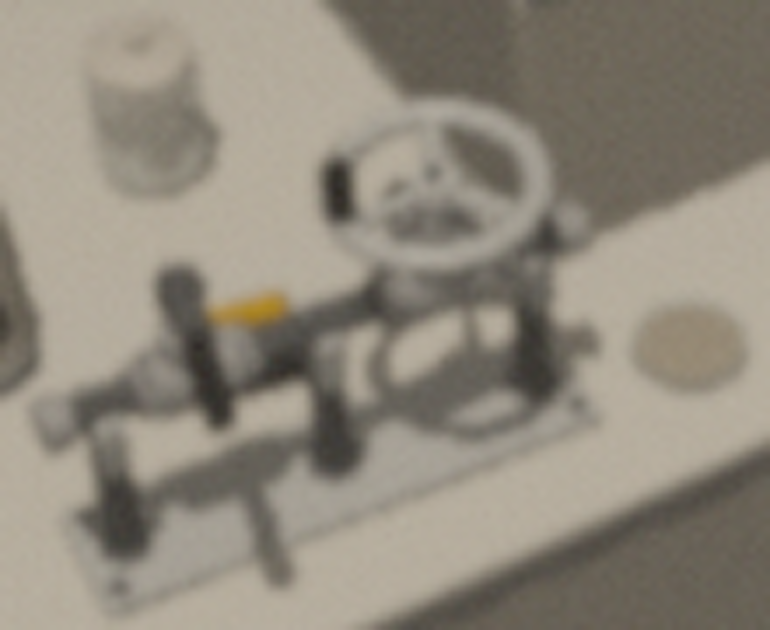

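Run:
```python
from bench import optics
from h import *
t=optics.get_calibration('top'); s=optics.get_calibration('scene')
T=lambda x,y:(t,210+(x+.5)/6-.5,160+(y+.5)/6-.5)
S=lambda x,y:(s,235+(x+.5)/7-.5,190+(y+.5)/7-.5)
print('hub',atz(*T(456,286),.186), tri([T(456,286),S(433,172)]))
print('knob',atz(*T(358,288),.197),tri([T(356,288),S(339,188)]))
for k in [(456,183),(456,388),(353,290),(560,290)]: print('rim',atz(*T(*k),.178))
print('levertip',atz(*T(180,432),.17),tri([T(180,425),S(213,412)]))
print('pivot',atz(*T(208,268),.17),tri([T(208,268),S(180,280)]))
for k in [(88,275),(605,300)]: print('pipe ends',atz(*T(*k),.11))
for k in [(145,332),(572,355)]: print('screws',atz(*T(*k),.008))
for k in [(118,587),(578,404)]: print('screws',atz(*S(*k),.008))
```

```text
hub [0.48307313 0.2105739  0.186     ] (array([0.48408064, 0.21185306, 0.18031806]), [np.float64(0.0010970585053207951), np.float64(0.0010970585053206433)])
knob [0.48083894 0.26100945 0.197     ] (array([0.48092819, 0.26226642, 0.19787395]), [np.float64(0.00033597002014352394), np.float64(0.0003359700201434469)])
rim [0.53847854 0.21167292 0.178     ]
rim [0.42985167 0.21041991 0.178     ]
rim [0.48126731 0.26538183 0.178     ]
rim [0.48192075 0.15609498 0.178     ]
levertip [0.40607946 0.35645124 0.17      ] (array([0.41098668, 0.35912162, 0.16746092]), [np.float64(0.0024536817992819944), np.float64(0.0024536817992820495)])
pivot [0.49314512 0.34334379 0.17      ] (array([0.49258599, 0.3422628 , 0.16950838]), [np.float64(0.001281774318910415), np.float64(0.0012817743189105027)])
pipe ends [0.49400844 0.41832431 0.11      ]
pipe ends [0.48189006 0.13261444 0.11      ]
screws [0.46911083 0.40313368 0.008     ]
screws [0.45709019 0.15226525 0.008     ]
screws [0.46991419 0.40372224 0.008     ]
screws [0.45737477 0.15332922 0.008     ]
```

Run:
```python
import cv2; from h import *
a=cv2.imread('pics/top0.png')[:,:,::-1]; crop(a,150,80,330,215,4,'pics/top0d.png')
a=cv2.imread('pics/scene0.png')[:,:,::-1]; crop(a,145,110,345,260,4,'pics/scene0d.png')
```

```text
(no output)
```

View pics/top0d.png

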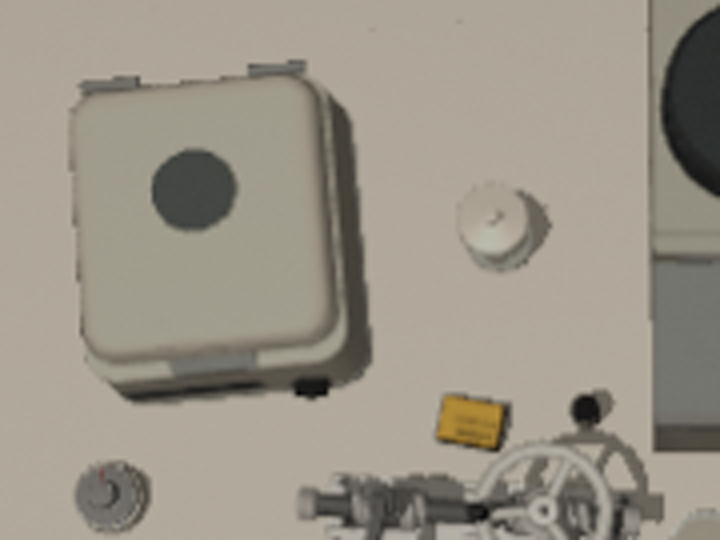

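View pics/scene0d.png

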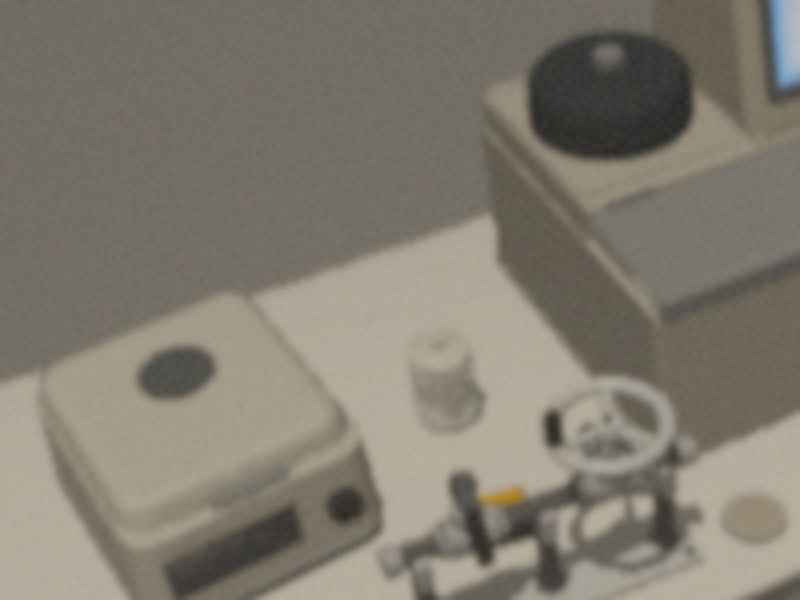

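Run:
```python
from bench import optics
from h import *
t=optics.get_calibration('top'); s=optics.get_calibration('scene')
T=lambda x,y:(t,150+(x+.5)/4-.5,80+(y+.5)/4-.5)
S=lambda x,y:(s,145+(x+.5)/4-.5,110+(y+.5)/4-.5)
print('box corner front left',tri([T(654,424),S(662,312)]))
print('box back left',tri([T(648,250),S(600,212)]))
print('centrifuge front right',tri([T(345,352),S(362,440)]), 'knob',tri([T(312,385),S(346,503)]))
```

```text
box corner front left (array([0.54929362, 0.1240162 , 0.20906475]), [np.float64(0.0001965754552691722), np.float64(0.00019657545526913578)])
box back left (array([0.67806285, 0.1232476 , 0.23390648]), [np.float64(0.007475513898868108), np.float64(0.0074755138988680785)])
centrifuge front right (array([0.6191973 , 0.38191807, 0.12678033]), [np.float64(0.0022720141351631035), np.float64(0.0022720141351630385)]) knob (array([0.5966389 , 0.41426451, 0.08605194]), [np.float64(0.00044590957660248947), np.float64(0.00044590957660249495)])
```

```bash
cat >> h.py <<'E'
def rel(st,pts):
    # cmd pose p0,R0 ; pts list of (x,y,z,yawx_deg) world with tool down; prints rows
    p0,R0=st; out=[]
    for x,y,z,a in pts:
        a=np.radians(a); ca,sa=np.cos(a),np.sin(a)
        R=np.array([[ca,sa,0],[sa,-ca,0],[0,0,-1.]])
        rv=np.degrees(Ro.from_matrix(R0.T@R).as_rotvec()); d=R0.T@(np.array([x,y,z])-p0)*1000
        out.append([round(float(v),1) for v in list(rv)+list(d)])
    return out
E
python3 - <<'E'
from bench import ctrl,optics
from h import *
s=ctrl.get_state(); R0=Ro.from_rotvec(s['tool_rot']).as_matrix(); p=s['position']
c=optics.get_calibration('wrist'); print(c['K'],c['k1'])
C=-c['R'].T@c['t']; print('cam in tool',R0.T@(C-p), 'axes in tool\n',R0.T@c['R'].T)
print(R0)
# transit: azimuth from -1.227 to atan2(.262,.45)
n=16
az=np.linspace(np.arctan2(p[1],p[0]),np.arctan2(.262,.44),n+1)[1:]
r0=np.hypot(p[0],p[1]); r=np.linspace(r0,np.hypot(.262,.44),n+1)[1:]
yaw=np.linspace(19.7,90,n+1)[1:]
pts=[(r[i]*np.cos(az[i]),r[i]*np.sin(az[i]),min(.38,.2+.05*(i+1)),yaw[i]) for i in range(n)]
P0=(p,R0)
for q in rel(P0,pts[:8]): print(q)
x,y,z,a=pts[7];a=np.radians(a)
print(pts[7],pts[-1])
R1=np.array([[np.cos(a),np.sin(a),0],[np.sin(a),-np.cos(a),0],[0,0,-1.]])
for q in rel((np.array([x,y,z]),R1),pts[8:]): print(q)
E
```

```text
[[353.2727494    0.         314.94887015]
 [  0.         353.2727494  199.94778793]
 [  0.           0.           1.        ]] 0.005211668138278065
cam in tool [ 7.54836747e-02  1.42352420e-04 -1.86709744e-01] axes in tool
 [[ 3.19737453e-04 -9.61318369e-01 -2.75439450e-01]
 [ 9.99999852e-01  4.28552987e-04 -3.34877423e-04]
 [ 4.39964217e-04 -2.75439302e-01  9.61318364e-01]]
[[ 9.41480608e-01  3.37066516e-01 -6.54480717e-04]
 [ 3.37067139e-01 -9.41479316e-01  1.56229432e-03]
 [-8.95829571e-05 -1.69147375e-03 -9.99998565e-01]]
[-0.1, 0.0, -4.4, 70.5, -12.6, -52.2]
[-0.1, -0.0, -8.8, 138.3, -32.6, -102.2]
[-0.1, -0.0, -13.2, 202.6, -59.8, -152.1]
[-0.1, -0.0, -17.6, 262.6, -93.5, -182.1]
[-0.1, -0.0, -22.0, 317.7, -133.1, -182.0]
[-0.1, -0.0, -26.4, 367.4, -177.9, -182.0]
[-0.1, -0.0, -30.8, 411.1, -227.4, -181.9]
[-0.1, -0.0, -35.2, 448.4, -280.6, -181.8]
(np.float64(0.5465596840381409), np.float64(-0.1964286478659423), 0.38, np.float64(54.849999999999994)) (np.float64(0.44000000000000006), np.float64(0.26199999999999996), 0.38, np.float64(90.0))
[0.0, 0.0, -4.4, 57.5, -28.3, 0.0]
[0.0, 0.0, -8.8, 110.7, -62.4, 0.0]
[0.0, 0.0, -13.2, 159.0, -101.7, 0.0]
[0.0, 0.0, -17.6, 201.9, -145.4, 0.0]
[0.0, 0.0, -22.0, 239.1, -193.0, 0.0]
[0.0, 0.0, -26.4, 270.2, -243.6, 0.0]
[0.0, 0.0, -30.8, 295.1, -296.5, 0.0]
[0.0, 0.0, -35.1, 313.5, -351.1, 0.0]
```

Run:
```python
from bench import ctrl,optics
from h import *
t=optics.get_calibration('top'); s=optics.get_calibration('scene')
for z in(0,.2,.4): print(atz(t,467,188,z),atz(t,560,188,z))
# rows, small radius
st=ctrl.get_state(); p=st['position'];R0=Ro.from_rotvec(st['tool_rot']).as_matrix()
n=16
az=np.linspace(np.arctan2(p[1],p[0]),np.arctan2(.262,.44),n+1)[1:]
r=np.interp(np.arange(1,n+1),[0,4,12,16],[.65,.48,.48,.512])
yaw=np.linspace(19.7,90,n+1)[1:]
pts=[(r[i]*np.cos(az[i]),r[i]*np.sin(az[i]),min(.37,.2+.04*(i+1)),yaw[i]) for i in range(n)]
for q in rel((p,R0),pts[:8]): print(q)
x,y,z,a=pts[7];a=np.radians(a);R1=np.array([[np.cos(a),np.sin(a),0],[np.sin(a),-np.cos(a),0],[0,0,-1.]])
for q in rel((np.array([x,y,z]),R1),pts[8:]): print(q)
```

```text
[ 0.57113555 -0.42982182  0.        ] [ 0.57374517 -0.77557582  0.        ]
[ 0.54637936 -0.36349184  0.2       ] [ 0.54867708 -0.66792088  0.2       ]
[ 0.52162317 -0.29716185  0.4       ] [ 0.52360898 -0.56026594  0.4       ]
[-0.1, 0.0, -4.4, 66.8, -45.7, -42.2]
[-0.1, -0.0, -8.8, 123.6, -98.3, -82.1]
[-0.1, -0.0, -13.2, 169.7, -155.5, -122.0]
[-0.1, -0.0, -17.6, 204.9, -215.7, -161.9]
[-0.1, -0.0, -22.0, 251.4, -240.9, -171.8]
[-0.1, -0.0, -26.4, 294.9, -271.0, -171.8]
[-0.1, -0.0, -30.8, 334.8, -305.7, -171.7]
[-0.1, -0.0, -35.2, 370.6, -344.7, -171.7]
[0.0, 0.0, -4.4, 50.2, -16.8, 0.0]
[0.0, 0.0, -8.8, 98.2, -39.1, 0.0]
[0.0, 0.0, -13.2, 143.4, -66.4, 0.0]
[0.0, 0.0, -17.6, 185.4, -98.6, 0.0]
[0.0, 0.0, -22.0, 229.4, -129.8, 0.0]
[0.0, 0.0, -26.4, 270.3, -166.3, 0.0]
[0.0, 0.0, -30.8, 307.4, -207.8, 0.0]
[0.0, 0.0, -35.1, 340.1, -253.9, 0.0]
```

Call:
step_arm --pt "0 0 -4 45 -30 -42 60" --pt "0 0 -8 90 -70 -82 60" --pt "0 0 -12 130 -110 -122 60" --pt "0 0 -17 170 -155 -162 60" --pt "0 0 -22 208 -203 -172 60" --pt "0 0 -26 250 -240 -172 60" --pt "0 0 -30 300 -275 -172 60" --pt "0 0 -35 345 -315 -172 60"

```text
time: 1.1
position: [0.4294, -0.2129, 0.3706]
tool_rot: [2.788, 1.446, -0.0]
ft_force: [1.1, -0.7, 0.1]
grip_width: 0.688
```

Run:
```python
from h import *
a=np.radians(54.7);R1=np.array([[np.cos(a),np.sin(a),0],[np.sin(a),-np.cos(a),0],[0,0,-1.]])
pts=[(.4375+.03*np.sin(np.pi*k/8)-.0*k,-.1985+.4605*k/8,.37,54.7+35.3*k/8) for k in range(1,9)]
for q in rel((np.array([.4375,-.1985,.37]),R1),pts): print(q)
```

```text
[0.0, 0.0, -4.4, 53.6, -23.9, 0.0]
[0.0, 0.0, -8.8, 106.2, -49.2, 0.0]
[0.0, 0.0, -13.2, 157.0, -77.2, 0.0]
[0.0, 0.0, -17.6, 205.3, -108.6, 0.0]
[0.0, 0.0, -22.1, 250.9, -143.7, 0.0]
[0.0, 0.0, -26.5, 294.1, -182.3, 0.0]
[0.0, 0.0, -30.9, 335.5, -223.5, 0.0]
[0.0, 0.0, -35.3, 375.8, -266.1, 0.0]
```

Call:
step_arm --pt "0 0 -4.4 53.6 -24 0 50" --pt "0 0 -8.8 106 -49 0 50" --pt "0 0 -13.2 157 -77 0 50" --pt "0 0 -17.6 205 -109 0 50" --pt "0 0 -22 251 -144 0 50" --pt "0 0 -26.5 294 -182 0 50" --pt "0 0 -31 335 -223 0 50" --pt "0 0 -35.3 376 -266 0 50"

```text
time: 2.1
position: [0.4284, 0.2473, 0.3704]
tool_rot: [2.219, 2.223, -0.0]
ft_force: [0.6, 0.1, -0.7]
grip_width: 0.573
```

Run:
```python
from bench import ctrl,optics
import cv2,pickle
from h import *
for i in range(1):
    c=optics.get_calibration('wrist'); im=optics.get_image('wrist')
cv2.imwrite('pics/w1.png',im[:,:,::-1]); pickle.dump(c,open('w1.pkl','wb'))
s=ctrl.get_state(); print(s['time'],s['position'],s['tool_rot'],s['joint_positions'].round(2))
```

```text
2.15 [0.42413801 0.25675712 0.37068987] [-2.20017645 -2.2368494  -0.00505104] [ 0.43 -0.01 -1.    1.49 -0.02  1.66 -0.55]
```

View pics/w1.png

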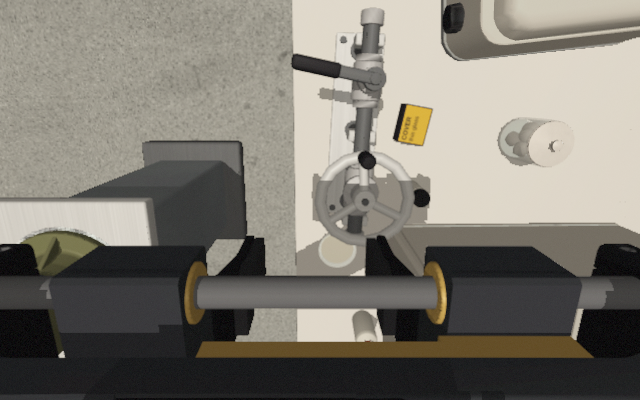

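Run:
```python
import cv2,pickle; from h import *
a=cv2.imread('pics/w1.png')[:,:,::-1]; crop(a,280,0,450,255,3,'pics/w1c.png')
```

```text
(no output)
```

View pics/w1c.png

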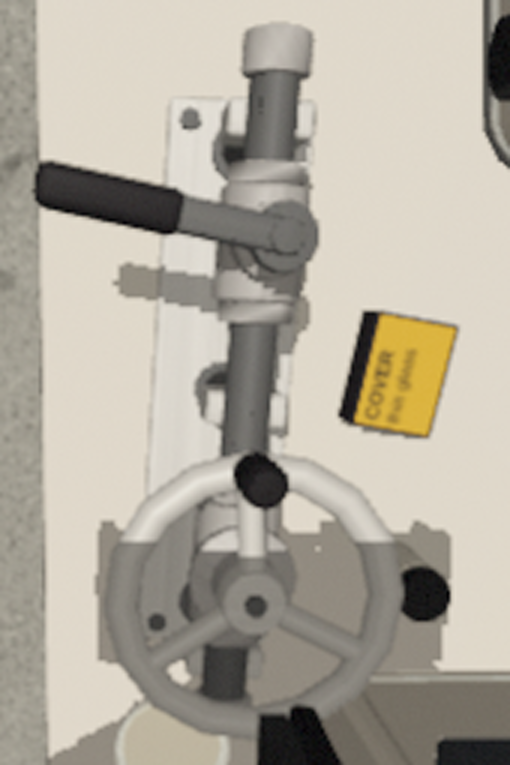

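Run:
```python
from bench import ctrl,optics
import pickle; from h import *
c=pickle.load(open('w1.pkl','rb')); t=optics.get_calibration('top'); s=optics.get_calibration('scene')
W=lambda x,y:(c,280+(x+.5)/3-.5,(y+.5)/3-.5)
T=lambda x,y:(t,210+(x+.5)/6-.5,160+(y+.5)/6-.5)
S=lambda x,y:(s,235+(x+.5)/7-.5,190+(y+.5)/7-.5)
print('hub',atz(*W(256,607),.183),tri([W(256,607),T(456,286),S(433,172)]))
print('knob top',atz(*W(267,489),.214),'mid',atz(*W(261,480),.197),tri([W(261,480),T(356,288),S(339,188)]))
for k in [(256,455),(256,735),(108,590),(402,590)]: print('rim',atz(*W(*k),.178))
print('pivot',atz(*W(291,235),.177),tri([W(291,235),T(208,268)]))
print('tip',atz(*W(38,182),.17), 'mid sleeve',atz(*W(110,197),.177))
print('pipe',atz(*W(279,50),.11),atz(*W(223,685),.11), 'screws',atz(*W(190,119),.008),atz(*W(157,622),.008))
print(ctrl.get_state()['position'])
```

```text
hub [0.48363938 0.21329533 0.183     ] (array([0.48410648, 0.21203689, 0.1801262 ]), [np.float64(0.000402591192359637), np.float64(0.0012538578296756688), np.float64(0.0009629331296484271)])
knob top [0.48101528 0.26252479 0.214     ] mid [0.48143238 0.26265146 0.197     ] (array([0.48112627, 0.26241492, 0.19765288]), [np.float64(0.00040329782401574897), np.float64(0.0005424564348897348), np.float64(0.00017342990669683332)])
rim [0.48205911 0.26849215 0.178     ]
rim [0.48647278 0.16037856 0.178     ]
rim [0.42922659 0.21829306 0.178     ]
rim [0.53820819 0.21850803 0.178     ]
pivot [0.49099433 0.34300785 0.177     ] (array([0.49335486, 0.34392223, 0.16435623]), [np.float64(0.0003609253270646023), np.float64(0.00036092532706462934)])
tip [0.40502798 0.36032908 0.17      ] mid sleeve [0.42957246 0.35498913 0.177     ]
pipe [0.494066   0.41328072 0.11      ] [0.48108988 0.15545618 0.11      ] screws [0.46807341 0.40424108 0.008     ] [0.45617154 0.15357402 0.008     ]
[0.42413801 0.25675712 0.37068987]
```

Call:
step_arm --pt "0 0 0 0 43 30 45" --pt "0 0 0 0 43 60 45" --pt "0 0 0 0 43 90 45" --pt "0 0 0 0 43 120 45" --pt "0 0 0 0 43 140 45" --pt "0 0 0 0 43 145 45" --pt "0 0 0 0 43 145 45" --pt "0 0 0 0 43 145 45" --newtons 10

```text
time: 3.15
position: [0.4725, 0.2461, 0.2265]
tool_rot: [2.221, 2.221, 0.002]
ft_force: [0.0, -0.2, 1.6]
grip_width: 0.52
```

Run:
```python
from bench import ctrl,optics
import cv2,pickle
from h import *
c=optics.get_calibration('wrist'); im=optics.get_image('wrist')
cv2.imwrite('pics/w2.png',im[:,:,::-1]); pickle.dump(c,open('w2.pkl','wb'))
s=ctrl.get_state(); print(s['time'],s['position'],s['tool_rot'],s['joint_positions'].round(2),s['ft_force'])
```

```text
3.2 [0.47250793 0.24617788 0.22653332] [2.22099340e+00 2.22087059e+00 2.13225012e-03] [ 0.4   0.15 -1.01  1.67  0.13  1.39 -0.63] [ 1.37417987 -0.28517817 -0.00442939]
```

View pics/w2.png

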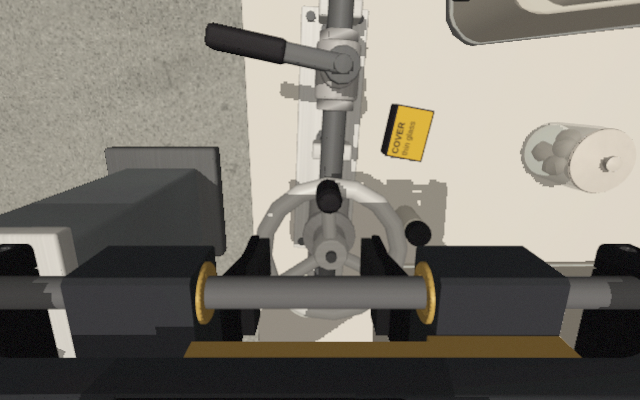

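Run:
```python
import cv2,pickle; from h import *
a=cv2.imread('pics/w2.png')[:,:,::-1]; crop(a,260,150,400,300,5,'pics/w2c.png')
c=pickle.load(open('w2.pkl','rb')); print([proj(c,(.481,.2625,z)) for z in(.18,.214)],proj(c,(.4838,.212,.185)))
```

```text
[array([327.22893736, 189.00061488]), array([329.18248437, 203.11974572])] [330.73939594 260.11648854]
```

View pics/w2c.png

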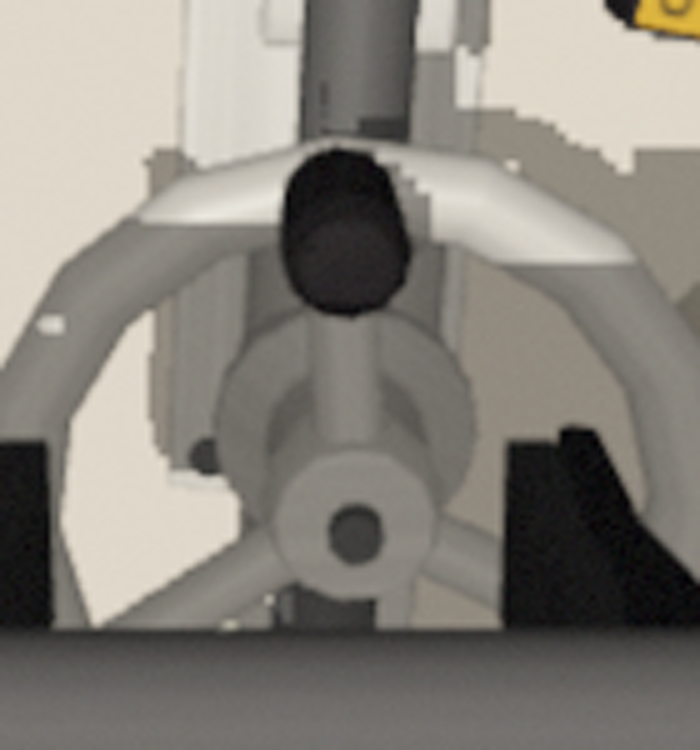

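Call:
step_arm --pt "0 0 0 17 8.5 0 45" --pt "0 0 0 17 8.5 5 45" --pt "0 0 0 17 8.5 20 45" --pt "0 0 0 17 8.5 35 40" --pt "0 0 0 17 8.5 39 30" --pt "0 0 0 17 8.5 39 10" --pt "0 0 0 17 8.5 39 10" --pt "0 0 0 17 8.5 39 10" --newtons 10

```text
time: 4.2
position: [0.4809, 0.263, 0.187]
tool_rot: [2.221, 2.221, 0.001]
ft_force: [1.0, 0.8, -0.7]
grip_width: 0.145
```

Run:
```python
from bench import ctrl,optics
import cv2,pickle
from h import *
c=optics.get_calibration('wrist'); im=optics.get_image('wrist')
cv2.imwrite('pics/w3.png',im[:,:,::-1]);crop(im,240,100,420,300,4,'pics/w3c.png')
s=ctrl.get_state(); print(s['time'],s['position'],s['tool_rot'],s['joint_positions'].round(2),s['ft_force'])
```

```text
4.25 [0.48086281 0.26295681 0.1869684 ] [2.22130164e+00 2.22091925e+00 1.23010962e-03] [ 0.34  0.23 -1.01  1.7   0.2   1.33 -0.7 ] [-0.07514783 -0.14103084  1.47200607]
```

View pics/w3c.png

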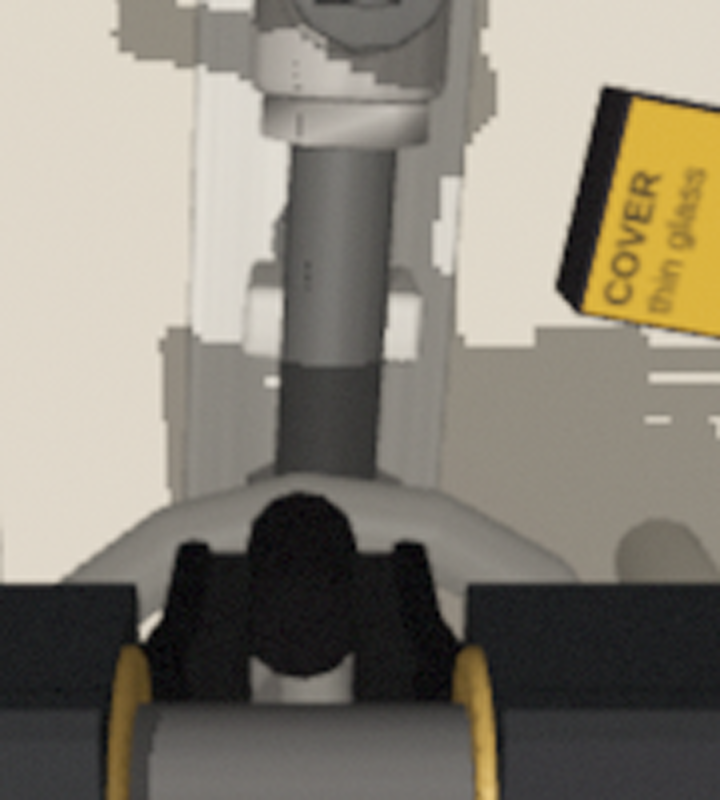

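Run:
```python
from bench import ctrl,optics
from h import *
s=ctrl.get_state();print(s['grip_width'],s['ft_force'])
c=optics.get_calibration('wrist')
f=lambda X:((proj(c,X)-[240,100])*4).round(0)
for y in (.2535,.263,.2725):
  for z in (.187,.206): print('finger',y,z,f((.481-.008,y,z)))
for y in (.2555,.2635,.2715):
  for z in (.18,.214): print('knob',y,z,f((.481,y,z)))
```

```text
0.14395153128811766 [-0.07514783 -0.14103084  1.47200607]
finger 0.2535 0.187 [244. 610.]
finger 0.2535 0.206 [239. 671.]
finger 0.263 0.187 [244. 548.]
finger 0.263 0.206 [238. 604.]
finger 0.2725 0.187 [243. 485.]
finger 0.2725 0.206 [237. 535.]
knob 0.2555 0.18 [300. 578.]
knob 0.2555 0.214 [300. 686.]
knob 0.2635 0.18 [300. 527.]
knob 0.2635 0.214 [300. 627.]
knob 0.2715 0.18 [300. 475.]
knob 0.2715 0.214 [300. 566.]
```

```bash
cat > arc.py <<'E'
import sys; from h import *
t0,step,n=float(sys.argv[1]),float(sys.argv[2]),8
r=float(sys.argv[3]) if len(sys.argv)>3 else 50.
for k in range(1,9):
    a,b=np.radians(t0),np.radians(t0+step*k)
    print([0,0,0,round(r*(np.sin(b)-np.sin(a)),1),round(r*(np.cos(b)-np.cos(a)),1),0,5],end=', ')
E
python3 arc.py 93 2.5
```

```text
[0, 0, 0, np.float64(-0.2), np.float64(-2.2), 0, 5], [0, 0, 0, np.float64(-0.4), np.float64(-4.3), 0, 5], [0, 0, 0, np.float64(-0.8), np.float64(-6.5), 0, 5], [0, 0, 0, np.float64(-1.2), np.float64(-8.6), 0, 5], [0, 0, 0, np.float64(-1.7), np.float64(-10.7), 0, 5], [0, 0, 0, np.float64(-2.4), np.float64(-12.8), 0, 5], [0, 0, 0, np.float64(-3.1), np.float64(-14.9), 0, 5], [0, 0, 0, np.float64(-3.9), np.float64(-16.9), 0, 5],
```

Call:
step_arm --pt "0 0 0 -0.2 -2.2 0 5" --pt "0 0 0 -0.4 -4.3 0 5" --pt "0 0 0 -0.8 -6.5 0 5" --pt "0 0 0 -1.2 -8.6 0 5" --pt "0 0 0 -1.7 -10.7 0 5" --pt "0 0 0 -2.4 -12.8 0 5" --pt "0 0 0 -3.1 -14.9 0 5" --pt "0 0 0 -3.9 -16.9 0 5" --newtons 10

```text
time: 5.25
position: [0.4635, 0.259, 0.1867]
tool_rot: [2.221, 2.221, 0.0]
ft_force: [1.3, 0.3, 1.7]
grip_width: 0.147
```

```bash
sed -i 's/round(r\*(np.sin(b)-np.sin(a)),1)/round(float(r*(np.sin(b)-np.sin(a))),1)/; s/round(r\*(np.cos(b)-np.cos(a)),1)/round(float(r*(np.cos(b)-np.cos(a))),1)/' arc.py
python3 - <<'E'
from bench import ctrl,optics
import cv2,pickle
from h import *
c=optics.get_calibration('wrist'); im=optics.get_image('wrist')
cv2.imwrite('pics/w4.png',im[:,:,::-1]);crop(im,240,100,420,300,4,'pics/w4c.png')
s=ctrl.get_state(); print(s['time'],s['position'],s['grip_width'],s['joint_positions'].round(2),s['ft_force'])
E
python3 arc.py 113 2
```

```text
5.3 [0.4632334  0.25885949 0.1866323 ] 0.14321106656892413 [ 0.38  0.18 -1.02  1.74  0.16  1.32 -0.68] [-0.25083948 -0.1617096   1.94090316]
[0, 0, 0, -0.7, -1.6, 0, 5], [0, 0, 0, -1.5, -3.2, 0, 5], [0, 0, 0, -2.3, -4.7, 0, 5], [0, 0, 0, -3.2, -6.2, 0, 5], [0, 0, 0, -4.1, -7.7, 0, 5], [0, 0, 0, -5.1, -9.1, 0, 5], [0, 0, 0, -6.1, -10.6, 0, 5], [0, 0, 0, -7.2, -11.9, 0, 5],
```

View pics/w4c.png

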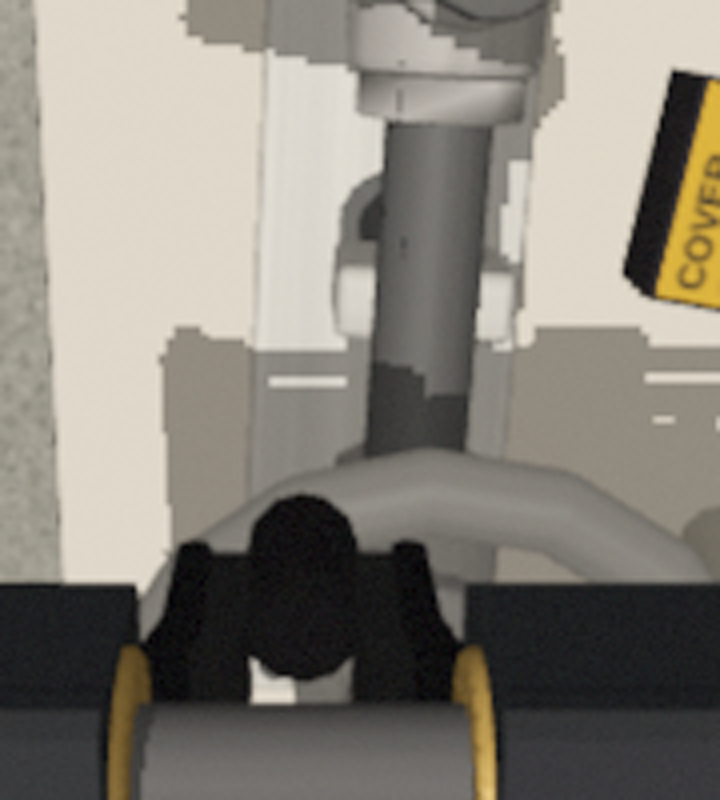

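```bash
for a in $(seq 113 15 263); do echo "$a: $(python3 arc.py $a 1.875)"; done
```

```text
113: [0, 0, 0, -0.7, -1.5, 0, 5], [0, 0, 0, -1.4, -3.0, 0, 5], [0, 0, 0, -2.1, -4.4, 0, 5], [0, 0, 0, -2.9, -5.8, 0, 5], [0, 0, 0, -3.8, -7.2, 0, 5], [0, 0, 0, -4.7, -8.6, 0, 5], [0, 0, 0, -5.6, -9.9, 0, 5], [0, 0, 0, -6.6, -11.2, 0, 5], 
128: [0, 0, 0, -1.0, -1.3, 0, 5], [0, 0, 0, -2.1, -2.5, 0, 5], [0, 0, 0, -3.2, -3.7, 0, 5], [0, 0, 0, -4.4, -4.9, 0, 5], [0, 0, 0, -5.5, -6.0, 0, 5], [0, 0, 0, -6.8, -7.1, 0, 5], [0, 0, 0, -8.0, -8.1, 0, 5], [0, 0, 0, -9.3, -9.1, 0, 5], 
143: [0, 0, 0, -1.3, -1.0, 0, 5], [0, 0, 0, -2.7, -1.9, 0, 5], [0, 0, 0, -4.1, -2.8, 0, 5], [0, 0, 0, -5.5, -3.6, 0, 5], [0, 0, 0, -6.9, -4.4, 0, 5], [0, 0, 0, -8.4, -5.1, 0, 5], [0, 0, 0, -9.9, -5.8, 0, 5], [0, 0, 0, -11.4, -6.4, 0, 5], 
158: [0, 0, 0, -1.5, -0.6, 0, 5], [0, 0, 0, -3.1, -1.1, 0, 5], [0, 0, 0, -4.6, -1.6, 0, 5], [0, 0, 0, -6.2, -2.0, 0, 5], [0, 0, 0, -7.8, -2.4, 0, 5], [0, 0, 0, -9.4, -2.8, 0, 5], [0, 0, 0, -11.0, -3.0, 0, 5], [0, 0, 0, -12.6, -3.3, 0, 5], 
173: [0, 0, 0, -1.6, -0.2, 0, 5], [0, 0, 0, -3.3, -0.3, 0, 5], [0, 0, 0, -4.9, -0.4, 0, 5], [0, 0, 0, -6.5, -0.4, 0, 5], [0, 0, 0, -8.2, -0.3, 0
[... 780 characters left out ...]
0, 5], 
233: [0, 0, 0, -1.0, 1.3, 0, 5], [0, 0, 0, -1.9, 2.7, 0, 5], [0, 0, 0, -2.8, 4.1, 0, 5], [0, 0, 0, -3.6, 5.5, 0, 5], [0, 0, 0, -4.4, 6.9, 0, 5], [0, 0, 0, -5.1, 8.4, 0, 5], [0, 0, 0, -5.8, 9.9, 0, 5], [0, 0, 0, -6.4, 11.4, 0, 5], 
248: [0, 0, 0, -0.6, 1.5, 0, 5], [0, 0, 0, -1.1, 3.1, 0, 5], [0, 0, 0, -1.6, 4.6, 0, 5], [0, 0, 0, -2.0, 6.2, 0, 5], [0, 0, 0, -2.4, 7.8, 0, 5], [0, 0, 0, -2.8, 9.4, 0, 5], [0, 0, 0, -3.0, 11.0, 0, 5], [0, 0, 0, -3.3, 12.6, 0, 5], 
263: [0, 0, 0, -0.2, 1.6, 0, 5], [0, 0, 0, -0.3, 3.3, 0, 5], [0, 0, 0, -0.4, 4.9, 0, 5], [0, 0, 0, -0.4, 6.5, 0, 5], [0, 0, 0, -0.3, 8.2, 0, 5], [0, 0, 0, -0.2, 9.8, 0, 5], [0, 0, 0, -0.1, 11.4, 0, 5], [0, 0, 0, 0.1, 13.1, 0, 5],
```

Call:
step_arm --pt "0 0 0 -0.7 -1.5 0 5" --pt "0 0 0 -1.4 -3.0 0 5" --pt "0 0 0 -2.1 -4.4 0 5" --pt "0 0 0 -2.9 -5.8 0 5" --pt "0 0 0 -3.8 -7.2 0 5" --pt "0 0 0 -4.7 -8.6 0 5" --pt "0 0 0 -5.6 -9.9 0 5" --pt "0 0 0 -6.6 -11.2 0 5" --newtons 20

```text
time: 6.3
position: [0.4524, 0.2522, 0.1866]
tool_rot: [2.221, 2.221, -0.0]
ft_force: [1.6, 0.1, 1.8]
grip_width: 0.131
```

Call:
step_arm --pt "0 0 0 -1.0 -1.3 0 5" --pt "0 0 0 -2.1 -2.5 0 5" --pt "0 0 0 -3.2 -3.7 0 5" --pt "0 0 0 -4.4 -4.9 0 5" --pt "0 0 0 -5.5 -6.0 0 5" --pt "0 0 0 -6.8 -7.1 0 5" --pt "0 0 0 -8.0 -8.1 0 5" --pt "0 0 0 -9.3 -9.1 0 5"

```text
time: 7.3
position: [0.4433, 0.2429, 0.1866]
tool_rot: [2.221, 2.221, -0.0]
ft_force: [1.9, -0.7, 1.8]
grip_width: 0.131
```

Call:
step_arm --pt "0 0 0 -1.3 -1.0 0 5" --pt "0 0 0 -2.7 -1.9 0 5" --pt "0 0 0 -4.1 -2.8 0 5" --pt "0 0 0 -5.5 -3.6 0 5" --pt "0 0 0 -6.9 -4.4 0 5" --pt "0 0 0 -8.4 -5.1 0 5" --pt "0 0 0 -9.9 -5.8 0 5" --pt "0 0 0 -11.4 -6.4 0 5"

```text
time: 8.3
position: [0.437, 0.2315, 0.1866]
tool_rot: [2.221, 2.221, 0.0]
ft_force: [2.5, -0.6, -0.3]
grip_width: 0.135
```

Call:
step_arm --pt "0 0 0 -1.5 -0.6 0 5" --pt "0 0 0 -3.1 -1.1 0 5" --pt "0 0 0 -4.6 -1.6 0 5" --pt "0 0 0 -6.2 -2.0 0 5" --pt "0 0 0 -7.8 -2.4 0 5" --pt "0 0 0 -9.4 -2.8 0 5" --pt "0 0 0 -11.0 -3.0 0 5" --pt "0 0 0 -12.6 -3.3 0 5"

```text
time: 9.3
position: [0.4337, 0.219, 0.1866]
tool_rot: [2.221, 2.221, 0.0]
ft_force: [4.1, 0.1, -0.8]
grip_width: 0.13
```

Call:
step_arm --pt "0 0 0 -1.6 0 0 5" --pt "0 0 0 -3.3 0.1 0 5" --pt "0 0 0 -4.9 0.2 0 5" --pt "0 0 0 -6.5 0.3 0 5" --pt "0 0 0 -8.2 0.5 0 5" --pt "0 0 0 -9.8 0.6 0 5" --pt "0 0 0 -11.4 0.7 0 5" --pt "0 0 0 -13.1 0.9 0 5"

```text
time: 10.3
position: [0.4342, 0.2059, 0.1866]
tool_rot: [-2.221, -2.221, 0.001]
ft_force: [-0.2, 0.0, 2.9]
grip_width: 0.132
```

Call:
step_arm --pt "0 0 0 -1.6 0.3 0 5" --pt "0 0 0 -3.2 0.6 0 5" --pt "0 0 0 -4.8 0.9 0 5" --pt "0 0 0 -6.4 1.3 0 5" --pt "0 0 0 -8.0 1.8 0 5" --pt "0 0 0 -9.5 2.3 0 5" --pt "0 0 0 -11.1 2.9 0 5" --pt "0 0 0 -12.6 3.5 0 5"

```text
time: 11.3
position: [0.4379, 0.1931, 0.1866]
tool_rot: [-2.222, -2.221, 0.001]
ft_force: [-1.0, -0.5, 2.9]
grip_width: 0.135
```

Call:
step_arm --pt "0 0 0 -1.5 0.7 0 5" --pt "0 0 0 -3.0 1.4 0 5" --pt "0 0 0 -4.4 2.1 0 5" --pt "0 0 0 -5.8 2.9 0 5" --pt "0 0 0 -7.2 3.8 0 5" --pt "0 0 0 -8.6 4.7 0 5" --pt "0 0 0 -9.9 5.6 0 5" --pt "0 0 0 -11.2 6.6 0 5"

```text
time: 12.3
position: [0.4447, 0.182, 0.1866]
tool_rot: [2.221, 2.221, -0.0]
ft_force: [-2.4, -1.0, 4.2]
grip_width: 0.13
```

Call:
step_arm --pt "0 0 0 -1.3 1.0 0 5" --pt "0 0 0 -2.5 2.1 0 5" --pt "0 0 0 -3.7 3.2 0 5" --pt "0 0 0 -4.9 4.4 0 5" --pt "0 0 0 -6.0 5.5 0 5" --pt "0 0 0 -7.1 6.8 0 5" --pt "0 0 0 -8.1 8.0 0 5" --pt "0 0 0 -9.1 9.3 0 5"

```text
time: 13.3
position: [0.454, 0.1729, 0.1866]
tool_rot: [2.221, 2.221, -0.0]
ft_force: [-1.9, -1.7, 4.8]
grip_width: 0.136
```

Call:
step_arm --pt "0 0 0 -1.2 1.2 0 5" --pt "0 0 0 -2.2 2.5 0 5" --pt "0 0 0 -3.1 3.9 0 5" --pt "0 0 0 -3.9 5.3 0 5" --pt "0 0 0 -4.7 6.7 0 5" --pt "0 0 0 -5.4 8.2 0 5" --pt "0 0 0 -6.1 9.7 0 5" --pt "0 0 0 -6.7 11.2 0 5"

```text
time: 14.3
position: [0.4652, 0.1664, 0.1866]
tool_rot: [2.221, 2.222, 0.0]
ft_force: [-0.2, 0.6, 1.8]
grip_width: 0.133
```

Call:
step_arm --pt "0 0 0 -0.6 1.5 0 5" --pt "0 0 0 -1.1 3.1 0 5" --pt "0 0 0 -1.6 4.6 0 5" --pt "0 0 0 -2.0 6.2 0 5" --pt "0 0 0 -2.4 7.8 0 5" --pt "0 0 0 -2.8 9.4 0 5" --pt "0 0 0 -3.0 11.0 0 5" --pt "0 0 0 -3.3 12.6 0 5"

```text
time: 15.3
position: [0.4778, 0.1631, 0.1866]
tool_rot: [-2.221, -2.221, 0.0]
ft_force: [-1.0, 0.6, 2.1]
grip_width: 0.131
```

Call:
step_arm --pt "0 0 0 -0.2 1.6 0 5" --pt "0 0 0 -0.3 3.3 0 5" --pt "0 0 0 -0.4 4.9 0 5" --pt "0 0 0 -0.4 6.5 0 5" --pt "0 0 0 -0.3 8.2 0 5" --pt "0 0 0 -0.2 9.8 0 5" --pt "0 0 0 -0.1 11.4 0 5" --pt "0 0 0 0.1 13.1 0 5"

```text
time: 16.3
position: [0.4909, 0.1632, 0.1866]
tool_rot: [2.221, 2.221, -0.0]
ft_force: [-1.6, 1.0, 2.1]
grip_width: 0.133
```

```bash
for a in $(seq 278 15 368); do echo "$a: $(python3 arc.py $a 1.875)"; done; python3 -c "
from bench import ctrl;print(ctrl.get_state()['joint_positions'].round(2))"
```

```text
278: [0, 0, 0, 0.3, 1.6, 0, 5], [0, 0, 0, 0.6, 3.2, 0, 5], [0, 0, 0, 0.9, 4.8, 0, 5], [0, 0, 0, 1.3, 6.4, 0, 5], [0, 0, 0, 1.8, 8.0, 0, 5], [0, 0, 0, 2.3, 9.5, 0, 5], [0, 0, 0, 2.9, 11.1, 0, 5], [0, 0, 0, 3.5, 12.6, 0, 5], 
293: [0, 0, 0, 0.7, 1.5, 0, 5], [0, 0, 0, 1.4, 3.0, 0, 5], [0, 0, 0, 2.1, 4.4, 0, 5], [0, 0, 0, 2.9, 5.8, 0, 5], [0, 0, 0, 3.8, 7.2, 0, 5], [0, 0, 0, 4.7, 8.6, 0, 5], [0, 0, 0, 5.6, 9.9, 0, 5], [0, 0, 0, 6.6, 11.2, 0, 5], 
308: [0, 0, 0, 1.0, 1.3, 0, 5], [0, 0, 0, 2.1, 2.5, 0, 5], [0, 0, 0, 3.2, 3.7, 0, 5], [0, 0, 0, 4.4, 4.9, 0, 5], [0, 0, 0, 5.5, 6.0, 0, 5], [0, 0, 0, 6.8, 7.1, 0, 5], [0, 0, 0, 8.0, 8.1, 0, 5], [0, 0, 0, 9.3, 9.1, 0, 5], 
323: [0, 0, 0, 1.3, 1.0, 0, 5], [0, 0, 0, 2.7, 1.9, 0, 5], [0, 0, 0, 4.1, 2.8, 0, 5], [0, 0, 0, 5.5, 3.6, 0, 5], [0, 0, 0, 6.9, 4.4, 0, 5], [0, 0, 0, 8.4, 5.1, 0, 5], [0, 0, 0, 9.9, 5.8, 0, 5], [0, 0, 0, 11.4, 6.4, 0, 5], 
338: [0, 0, 0, 1.5, 0.6, 0, 5], [0, 0, 0, 3.1, 1.1, 0, 5], [0, 0, 0, 4.6, 1.6, 0, 5], [0, 0, 0, 6.2, 2.0, 0, 5], [0, 0, 0, 7.8, 2.4, 0, 5], [0, 0, 0, 9.4, 2.8, 0, 5], [0, 0, 0, 11.0, 3.0, 0, 5], [0, 0, 0, 12.6, 3.3, 0, 5], 
353: [0, 0, 0, 1.6, 0.2, 0, 5], [0, 0, 0, 3.3, 0.3, 0, 5], [0, 0, 0, 4.9, 0.4, 0, 5], [0, 0, 0, 6.5, 0.4, 0, 5], [0, 0, 0, 8.2, 0.3, 0, 5], [0, 0, 0, 9.8, 0.2, 0, 5], [0, 0, 0, 11.4, 0.1, 0, 5], [0, 0, 0, 13.1, -0.1, 0, 5], 
368: [0, 0, 0, 1.6, -0.3, 0, 5], [0, 0, 0, 3.2, -0.6, 0, 5], [0, 0, 0, 4.8, -0.9, 0, 5], [0, 0, 0, 6.4, -1.3, 0, 5], [0, 0, 0, 8.0, -1.8, 0, 5], [0, 0, 0, 9.5, -2.3, 0, 5], [0, 0, 0, 11.1, -2.9, 0, 5], [0, 0, 0, 12.6, -3.5, 0, 5], 
[ 0.52  0.12 -0.94  1.77  0.1   1.31 -0.45]
```

Call:
step_arm --pt "0 0 0 0.3 1.6 0 5" --pt "0 0 0 0.6 3.2 0 5" --pt "0 0 0 0.9 4.8 0 5" --pt "0 0 0 1.3 6.4 0 5" --pt "0 0 0 1.8 8.0 0 5" --pt "0 0 0 2.3 9.5 0 5" --pt "0 0 0 2.9 11.1 0 5" --pt "0 0 0 3.5 12.6 0 5"

```text
time: 17.3
position: [0.5035, 0.1666, 0.1866]
tool_rot: [2.221, 2.221, -0.0]
ft_force: [-1.5, 1.0, 1.5]
grip_width: 0.138
```

Call:
step_arm --pt "0 0 0 0.7 1.5 0 5" --pt "0 0 0 1.4 3.0 0 5" --pt "0 0 0 2.1 4.4 0 5" --pt "0 0 0 2.9 5.8 0 5" --pt "0 0 0 3.8 7.2 0 5" --pt "0 0 0 4.7 8.6 0 5" --pt "0 0 0 5.6 9.9 0 5" --pt "0 0 0 6.6 11.2 0 5"

```text
time: 18.3
position: [0.5147, 0.1732, 0.1866]
tool_rot: [2.221, 2.221, -0.0]
ft_force: [-0.4, 0.6, 2.0]
grip_width: 0.13
```

Call:
step_arm --pt "0 0 0 1.0 1.3 0 5" --pt "0 0 0 2.1 2.5 0 5" --pt "0 0 0 3.2 3.7 0 5" --pt "0 0 0 4.4 4.9 0 5" --pt "0 0 0 5.5 6.0 0 5" --pt "0 0 0 6.8 7.1 0 5" --pt "0 0 0 8.0 8.1 0 5" --pt "0 0 0 9.3 9.1 0 5"

```text
time: 19.3
position: [0.5239, 0.1825, 0.1866]
tool_rot: [2.221, 2.221, -0.0]
ft_force: [-1.4, -0.2, 3.0]
grip_width: 0.129
```

Call:
step_arm --pt "0 0 0 1.3 1.0 0 5" --pt "0 0 0 2.7 1.9 0 5" --pt "0 0 0 4.1 2.8 0 5" --pt "0 0 0 5.5 3.6 0 5" --pt "0 0 0 6.9 4.4 0 5" --pt "0 0 0 8.4 5.1 0 5" --pt "0 0 0 9.9 5.8 0 5" --pt "0 0 0 11.4 6.4 0 5"

```text
time: 20.3
position: [0.5303, 0.194, 0.1867]
tool_rot: [2.221, 2.221, 0.0]
ft_force: [0.5, -1.4, 1.8]
grip_width: 0.135
```

Call:
step_arm --pt "0 0 0 1.5 0.6 0 5" --pt "0 0 0 3.1 1.1 0 5" --pt "0 0 0 4.6 1.6 0 5" --pt "0 0 0 6.2 2.0 0 5" --pt "0 0 0 7.8 2.4 0 5" --pt "0 0 0 9.4 2.8 0 5" --pt "0 0 0 11.0 3.0 0 5" --pt "0 0 0 12.6 3.3 0 5"

```text
time: 21.3
position: [0.5336, 0.2067, 0.1867]
tool_rot: [2.221, 2.221, 0.0]
ft_force: [0.9, -1.3, 2.7]
grip_width: 0.127
```

Call:
step_arm --pt "0 0 0 1.6 0.2 0 5" --pt "0 0 0 3.3 0.3 0 5" --pt "0 0 0 4.9 0.4 0 5" --pt "0 0 0 6.5 0.4 0 5" --pt "0 0 0 8.2 0.3 0 5" --pt "0 0 0 9.8 0.2 0 5" --pt "0 0 0 11.4 0.1 0 5" --pt "0 0 0 13.1 -0.1 0 5"

```text
time: 22.3
position: [0.5343, 0.214, 0.1863]
tool_rot: [2.222, 2.213, -0.01]
ft_force: [1.1, -11.1, 6.3]
grip_width: 0.132
```

Run:
```python
from bench import ctrl,optics
import cv2,pickle
from h import *
im=optics.get_image('wrist')
cv2.imwrite('pics/w5.png',im[:,:,::-1]);crop(im,240,100,420,300,4,'pics/w5c.png')
s=ctrl.get_state(); print(s['time'],s['position'],s['grip_width'],s['joint_positions'].round(2),s['ft_force'],s['torque'])
```

```text
22.35 [0.5342518  0.21437525 0.18629656] 0.13149427104377995 [ 0.35  0.29 -0.93  1.63  0.24  1.35 -0.62] [  1.7279475  -10.71515726   5.2453701 ] [-2.54793006 -0.33545475  0.00439025]
```

View pics/w5c.png

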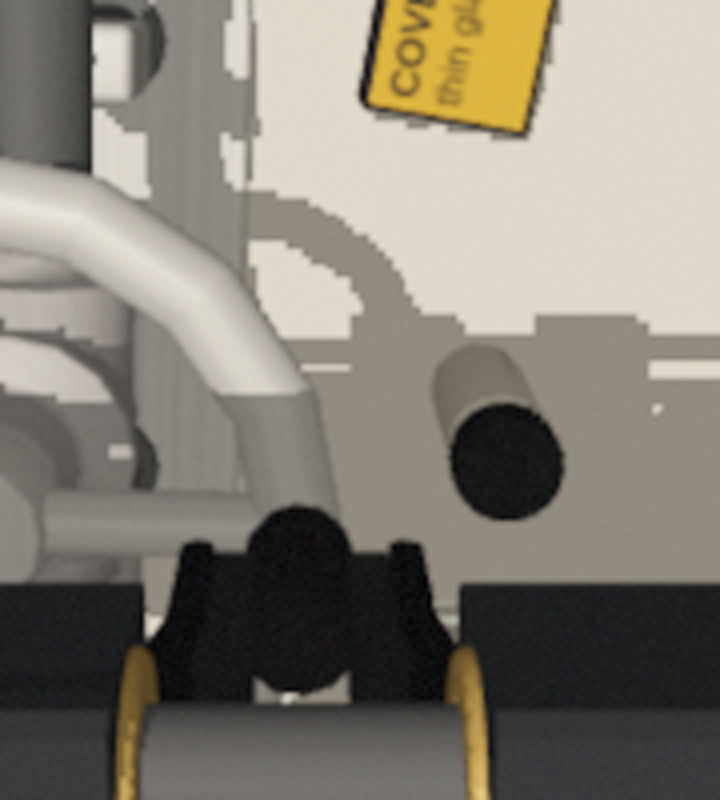

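```bash
for a in $(seq 368 36 700); do echo "$a: $(python3 arc.py $a 4.5)"; done
```

```text
368: [0, 0, 0, 3.9, -0.7, 0, 5], [0, 0, 0, 7.7, -1.7, 0, 5], [0, 0, 0, 11.4, -3.0, 0, 5], [0, 0, 0, 15.0, -4.6, 0, 5], [0, 0, 0, 18.4, -6.4, 0, 5], [0, 0, 0, 21.7, -8.6, 0, 5], [0, 0, 0, 24.8, -10.9, 0, 5], [0, 0, 0, 27.8, -13.5, 0, 5], 
404: [0, 0, 0, 2.7, -2.8, 0, 5], [0, 0, 0, 5.2, -5.9, 0, 5], [0, 0, 0, 7.4, -9.1, 0, 5], [0, 0, 0, 9.4, -12.5, 0, 5], [0, 0, 0, 11.1, -16.0, 0, 5], [0, 0, 0, 12.5, -19.7, 0, 5], [0, 0, 0, 13.7, -23.4, 0, 5], [0, 0, 0, 14.5, -27.3, 0, 5], 
440: [0, 0, 0, 0.5, -3.9, 0, 5], [0, 0, 0, 0.8, -7.8, 0, 5], [0, 0, 0, 0.7, -11.7, 0, 5], [0, 0, 0, 0.3, -15.6, 0, 5], [0, 0, 0, -0.4, -19.5, 0, 5], [0, 0, 0, -1.4, -23.3, 0, 5], [0, 0, 0, -2.7, -27.0, 0, 5], [0, 0, 0, -4.3, -30.6, 0, 5], 
476: [0, 0, 0, -1.9, -3.5, 0, 5], [0, 0, 0, -4.0, -6.8, 0, 5], [0, 0, 0, -6.4, -9.9, 0, 5], [0, 0, 0, -9.0, -12.8, 0, 5], [0, 0, 0, -11.8, -15.5, 0, 5], [0, 0, 0, -14.8, -18.0, 0, 5], [0, 0, 0, -18.1, -20.3, 0, 5], [0, 0, 0, -21.5, -22.2, 0, 5], 
512: [0, 0, 0, -3.5, -1.7, 0, 5], [0, 0, 0, -7.2, -3.1, 0, 5], [0, 0, 0, -11.0, -4.3, 0, 5], [0, 0, 0, -14.8, -5.1, 0, 5], [0, 0, 0, -18
[... 574 characters left out ...]
3, 0, 5], 
620: [0, 0, 0, -0.5, 3.9, 0, 5], [0, 0, 0, -0.8, 7.8, 0, 5], [0, 0, 0, -0.7, 11.7, 0, 5], [0, 0, 0, -0.3, 15.6, 0, 5], [0, 0, 0, 0.4, 19.5, 0, 5], [0, 0, 0, 1.4, 23.3, 0, 5], [0, 0, 0, 2.7, 27.0, 0, 5], [0, 0, 0, 4.3, 30.6, 0, 5], 
656: [0, 0, 0, 1.9, 3.5, 0, 5], [0, 0, 0, 4.0, 6.8, 0, 5], [0, 0, 0, 6.4, 9.9, 0, 5], [0, 0, 0, 9.0, 12.8, 0, 5], [0, 0, 0, 11.8, 15.5, 0, 5], [0, 0, 0, 14.8, 18.0, 0, 5], [0, 0, 0, 18.1, 20.3, 0, 5], [0, 0, 0, 21.5, 22.2, 0, 5], 
692: [0, 0, 0, 3.5, 1.7, 0, 5], [0, 0, 0, 7.2, 3.1, 0, 5], [0, 0, 0, 11.0, 4.3, 0, 5], [0, 0, 0, 14.8, 5.1, 0, 5], [0, 0, 0, 18.7, 5.6, 0, 5], [0, 0, 0, 22.6, 5.8, 0, 5], [0, 0, 0, 26.5, 5.8, 0, 5], [0, 0, 0, 30.4, 5.4, 0, 5],
```

Call:
step_arm --pt "0 0 0 3.9 -0.7 0 5" --pt "0 0 0 7.7 -1.7 0 5" --pt "0 0 0 11.4 -3.0 0 5" --pt "0 0 0 15.0 -4.6 0 5" --pt "0 0 0 18.4 -6.4 0 5" --pt "0 0 0 21.7 -8.6 0 5" --pt "0 0 0 24.8 -10.9 0 5" --pt "0 0 0 27.8 -13.5 0 5" --newtons 30

```text
time: 23.35
position: [0.524, 0.243, 0.1868]
tool_rot: [2.221, 2.211, 0.002]
ft_force: [8.6, -7.8, 3.1]
grip_width: 0.124
```

Call:
step_arm --pt "0 0 0 2.7 -2.8 0 5" --pt "0 0 0 5.2 -5.9 0 5" --pt "0 0 0 7.4 -9.1 0 5" --pt "0 0 0 9.4 -12.5 0 5" --pt "0 0 0 11.1 -16.0 0 5" --pt "0 0 0 12.5 -19.7 0 5" --pt "0 0 0 13.7 -23.4 0 5" --pt "0 0 0 14.5 -27.3 0 5"

```text
time: 24.35
position: [0.4972, 0.261, 0.1872]
tool_rot: [2.221, 2.215, 0.011]
ft_force: [11.8, -0.4, -0.5]
grip_width: 0.125
```

Call:
step_arm --pt "0 0 0 0.5 -3.9 0 5" --pt "0 0 0 0.8 -7.8 0 5" --pt "0 0 0 0.7 -11.7 0 5" --pt "0 0 0 0.3 -15.6 0 5" --pt "0 0 0 -0.4 -19.5 0 5" --pt "0 0 0 -1.4 -23.3 0 5" --pt "0 0 0 -2.7 -27.0 0 5" --pt "0 0 0 -4.3 -30.6 0 5"

```text
time: 25.35
position: [0.4656, 0.2595, 0.1872]
tool_rot: [2.221, 2.22, 0.015]
ft_force: [11.2, 4.4, -3.2]
grip_width: 0.122
```

Call:
step_arm --pt "0 0 0 -1.9 -3.5 0 5" --pt "0 0 0 -4.0 -6.8 0 5" --pt "0 0 0 -6.4 -9.9 0 5" --pt "0 0 0 -9.0 -12.8 0 5" --pt "0 0 0 -11.8 -15.5 0 5" --pt "0 0 0 -14.8 -18.0 0 5" --pt "0 0 0 -18.1 -20.3 0 5" --pt "0 0 0 -21.5 -22.2 0 5"

```text
time: 26.35
position: [0.442, 0.2404, 0.1872]
tool_rot: [-2.219, -2.223, -0.017]
ft_force: [9.8, 7.8, -4.1]
grip_width: 0.12
```

Call:
step_arm --pt "0 0 0 -3.5 -1.7 0 5" --pt "0 0 0 -7.2 -3.1 0 5" --pt "0 0 0 -11.0 -4.3 0 5" --pt "0 0 0 -14.8 -5.1 0 5" --pt "0 0 0 -18.7 -5.6 0 5" --pt "0 0 0 -22.6 -5.8 0 5" --pt "0 0 0 -26.5 -5.8 0 5" --pt "0 0 0 -30.4 -5.4 0 5"

```text
time: 27.35
position: [0.4338, 0.2126, 0.1869]
tool_rot: [-2.212, -2.222, -0.013]
ft_force: [2.1, 10.7, -1.6]
grip_width: 0.123
```

Call:
step_arm --pt "0 0 0 -3.9 0.7 0 5" --pt "0 0 0 -7.7 1.7 0 5" --pt "0 0 0 -11.4 3.0 0 5" --pt "0 0 0 -15.0 4.6 0 5" --pt "0 0 0 -18.4 6.4 0 5" --pt "0 0 0 -21.7 8.6 0 5" --pt "0 0 0 -24.8 10.9 0 5" --pt "0 0 0 -27.8 13.5 0 5"

```text
time: 28.35
position: [0.443, 0.1839, 0.1863]
tool_rot: [-2.209, -2.22, 0.002]
ft_force: [-8.7, 7.6, 8.0]
grip_width: 0.125
```

Call:
step_arm --pt "0 0 0 -2.7 2.8 0 5" --pt "0 0 0 -5.2 5.9 0 5" --pt "0 0 0 -7.4 9.1 0 5" --pt "0 0 0 -9.4 12.5 0 5" --pt "0 0 0 -11.1 16.0 0 5" --pt "0 0 0 -12.5 19.7 0 5" --pt "0 0 0 -13.7 23.4 0 5" --pt "0 0 0 -14.5 27.3 0 5"

```text
time: 29.35
position: [0.4695, 0.1648, 0.1859]
tool_rot: [-2.214, -2.219, 0.014]
ft_force: [-11.4, -2.4, 11.3]
grip_width: 0.128
```

Call:
step_arm --pt "0 0 0 -0.5 3.9 0 5" --pt "0 0 0 -0.8 7.8 0 5" --pt "0 0 0 -0.7 11.7 0 5" --pt "0 0 0 -0.3 15.6 0 5" --pt "0 0 0 0.4 19.5 0 5" --pt "0 0 0 1.4 23.3 0 5" --pt "0 0 0 2.7 27.0 0 5" --pt "0 0 0 4.3 30.6 0 5"

```text
time: 30.35
position: [0.5016, 0.1658, 0.1859]
tool_rot: [-2.22, -2.219, 0.016]
ft_force: [-8.6, -6.9, 10.0]
grip_width: 0.129
```

Call:
step_arm --pt "0 0 0 1.9 3.5 0 5" --pt "0 0 0 4.0 6.8 0 5" --pt "0 0 0 6.4 9.9 0 5" --pt "0 0 0 9.0 12.8 0 5" --pt "0 0 0 11.8 15.5 0 5" --pt "0 0 0 14.8 18.0 0 5" --pt "0 0 0 18.1 20.3 0 5" --pt "0 0 0 21.5 22.2 0 5"

```text
time: 31.35
position: [0.5259, 0.185, 0.186]
tool_rot: [2.223, 2.218, -0.015]
ft_force: [-4.4, -10.1, 9.2]
grip_width: 0.124
```

Call:
step_arm --pt "0 0 0 3.5 1.7 0 5" --pt "0 0 0 7.2 3.1 0 5" --pt "0 0 0 11.0 4.3 0 5" --pt "0 0 0 14.8 5.1 0 5" --pt "0 0 0 18.7 5.6 0 5" --pt "0 0 0 22.6 5.8 0 5" --pt "0 0 0 26.5 5.8 0 5" --pt "0 0 0 30.4 5.4 0 5"

```text
time: 32.35
position: [0.5342, 0.214, 0.1863]
tool_rot: [2.222, 2.213, -0.01]
ft_force: [0.7, -11.6, 6.6]
grip_width: 0.124
```

Run:
```python
from bench import ctrl,optics
import cv2,pickle
from h import *
im=optics.get_image('wrist')
cv2.imwrite('pics/w6.png',im[:,:,::-1]);crop(im,240,100,420,300,4,'pics/w6c.png')
s=ctrl.get_state(); print(s['time'],s['position'],s['grip_width'],s['joint_positions'].round(2),s['ft_force'],s['torque'])
```

```text
32.4 [0.53421872 0.21481346 0.18636366] 0.12383473107323606 [ 0.33  0.28 -0.91  1.63  0.23  1.34 -0.61] [  1.91315627 -10.28163351   4.39166849] [-2.50480234 -0.43027244  0.01879166]
```

View pics/w6c.png

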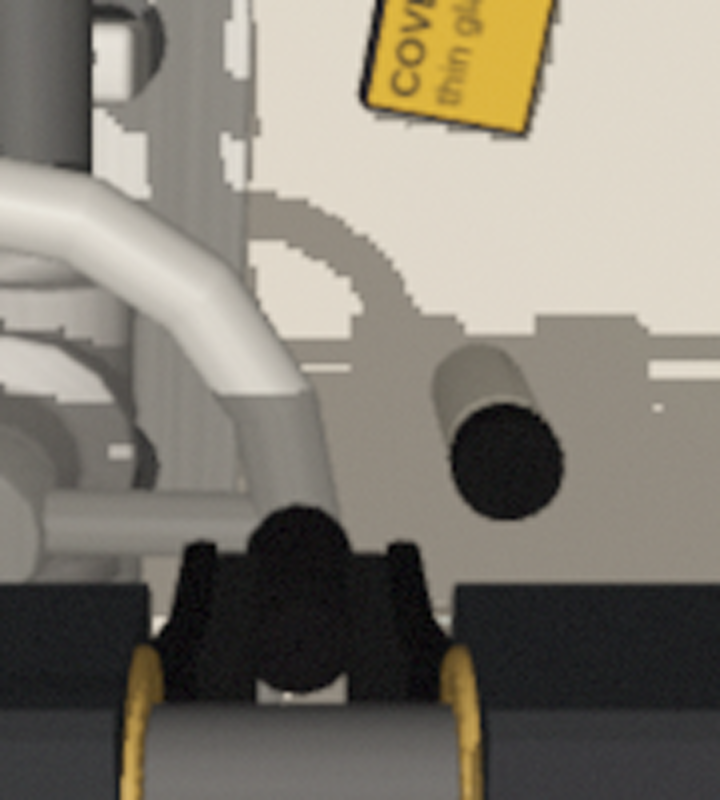

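Call:
step_arm --pt "0 0 0 -2 0 0 5" --pt "0 0 0 -4 0 0 5" --pt "0 0 0 -5 0 0 5" --pt "0 0 0 -5 0 0 30" --pt "0 0 0 -5 0 0 30" --pt "0 0 0 -5 0 0 30" --pt "0 0 0 -5 0 -15 30" --pt "0 0 0 -5 0 -50 30"

```text
time: 33.4
position: [0.5321, 0.2146, 0.2364]
tool_rot: [-2.219, -2.221, 0.004]
ft_force: [0.3, -1.3, -0.2]
grip_width: 0.344
```

Call:
step_arm --pt "0 0 0 27 -25 -15 0" --pt "0 0 0 54 -50 -15 0" --pt "0 0 0 81 -75 -15 0" --pt "0 0 0 108 -100 -15 0" --pt "0 0 0 108 -100 -15 0" --pt "0 0 0 108 -100 10 0" --pt "0 0 0 108 -100 20 0" --pt "0 0 0 108 -100 20 0" --newtons 20

```text
time: 34.4
position: [0.4334, 0.322, 0.2163]
tool_rot: [-2.222, -2.22, 0.002]
ft_force: [-0.8, -0.2, -0.3]
grip_width: 0.003
```

Run:
```python
from bench import ctrl,optics
import cv2,pickle
from h import *
c=optics.get_calibration('wrist');im=optics.get_image('wrist')
cv2.imwrite('pics/w7.png',im[:,:,::-1]);pickle.dump(c,open('w7.pkl','wb'))
s=ctrl.get_state(); print(s['time'],s['position'],s['grip_width'],s['joint_positions'].round(2),s['ft_force'])
print(proj(c,(.491,.3425,.17)),proj(c,(.405,.36,.17)),proj(c,(.484,.213,.183)))
```

```text
34.45 [0.43367563 0.32242098 0.21693355] 0.006920748566518726 [ 0.22  0.18 -1.    1.67  0.15  1.38 -0.81] [ 0.30589512 -0.36387648  0.63037337]
[400.09471273 183.06548541] [272.0521435  157.35051288] [383.25913208 357.43522374]
```

View pics/w7.png

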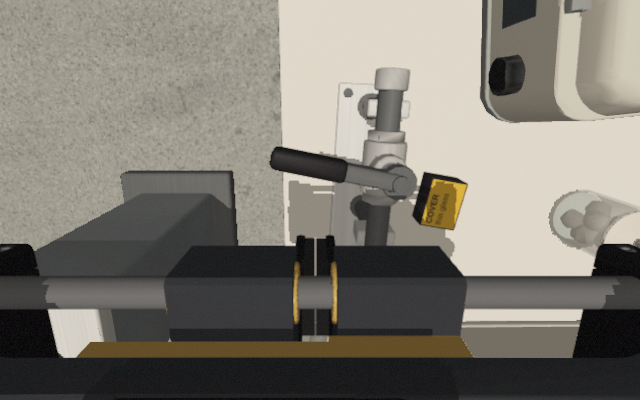

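```bash
cat > lev.py <<'E'
import sys; from h import *
def c(phi,r=60,extra=0):
    p=np.radians(phi); u=np.array([-np.cos(p),np.sin(p)]); m=np.array([np.sin(p),np.cos(p)])
    h=15*abs(np.sin(p))+9.5*abs(np.cos(p))
    return np.array([491,342.5])+r*u-m*(7.5+h)+extra*m
cur=np.array([float(sys.argv[1]),float(sys.argv[2])])*1000
for ph in map(float,sys.argv[3].split(',')):
    q=c(ph); print(ph,q.round(1),'tool xy shift',round(float(q[1]-cur[1]),1),round(float(q[0]-cur[0]),1))
E
python3 lev.py .4337 .3224 5,9,15,20,25,30,35,40,45,50,55,60,65,70,75,80,85,90,92.75,95
```

```text
5.0 [429.6 329.5] tool xy shift 7.1 -4.1
9.0 [428.7 332.9] tool xy shift 10.5 -5.0
15.0 [427.7 338.2] tool xy shift 15.8 -6.0
20.0 [427.2 342.8] tool xy shift 20.4 -6.5
25.0 [427.1 347.5] tool xy shift 25.1 -6.6
30.0 [427.4 352.4] tool xy shift 30.0 -6.3
35.0 [428.2 357.3] tool xy shift 34.9 -5.5
40.0 [429.3 362.4] tool xy shift 40.0 -4.4
45.0 [431.  367.4] tool xy shift 45.0 -2.7
50.0 [433.2 372.3] tool xy shift 49.9 -0.5
55.0 [435.9 377.2] tool xy shift 54.8 2.2
60.0 [439.1 381.8] tool xy shift 59.4 5.4
65.0 [442.9 386.3] tool xy shift 63.9 9.2
70.0 [447.1 390.4] tool xy shift 68.0 13.4
75.0 [451.9 394.1] tool xy shift 71.7 18.2
80.0 [457.  397.4] tool xy shift 75.0 23.3
85.0 [462.6 400.2] tool xy shift 77.8 28.9
90.0 [468.5 402.5] tool xy shift 80.1 34.8
92.75 [471.  403.5] tool xy shift 81.1 37.3
95.0 [473.  404.3] tool xy shift 81.9 39.3
```

Call:
step_arm --pt "0 0 0 0 0 20 0" --pt "0 0 0 0 0 40 0" --pt "0 0 0 0 0 53 0" --pt "0 0 0 0 0 56 0" --pt "0 0 0 2 0 56 0" --pt "0 0 0 4 0 56 0" --pt "0 0 0 6 -1 56 0" --pt "0 0 0 8 -2 56 0"

```text
time: 35.45
position: [0.4313, 0.331, 0.1609]
tool_rot: [2.221, 2.221, 0.001]
ft_force: [0.3, 0.3, 0.5]
grip_width: 0.006
```

Call:
step_arm --pt "0 0 0 5 -3.5 0 0" --pt "0 0 0 10 -4 0 0" --pt "0 0 0 14 -4.3 0 0" --pt "0 0 0 19 -4.3 0 0" --pt "0 0 0 23 -4 0 0" --pt "0 0 0 28 -3 0 0" --pt "0 0 0 32 -2.1 0 0" --pt "0 0 0 37 -0.4 0 0"

```text
time: 36.45
position: [0.4311, 0.3679, 0.1606]
tool_rot: [2.222, 2.221, -0.0]
ft_force: [-0.4, 0.0, 0.1]
grip_width: 0.003
```

Run:
```python
from bench import ctrl,optics
import cv2,pickle
from h import *
im=optics.get_image('wrist')
cv2.imwrite('pics/w8.png',im[:,:,::-1])
print(ctrl.get_state()['ft_force'])
```

```text
[0.49065129 0.41980024 0.31805953]
```

View pics/w8.png

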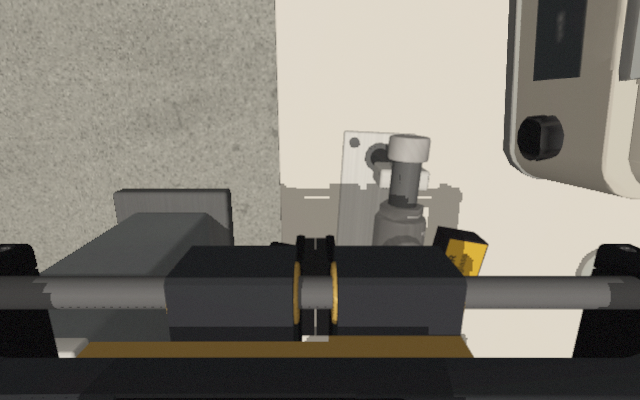

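Run:
```python
from bench import ctrl,optics
from h import *
c=optics.get_calibration('wrist')
for ph in (10,20,30,40,45,50): 
    p=np.radians(ph); print(ph,proj(c,(.491-.085*np.cos(p),.3425+.085*np.sin(p),.175)).round(0))
im=optics.get_image('top'); crop(im,210,160,340,245,6,'pics/top1c.png')
im=optics.get_image('scene'); crop(im,235,190,345,280,7,'pics/scene1c.png')
print(ctrl.get_state()['time'])
```

```text
10 [270. 267.]
20 [277. 242.]
30 [288. 218.]
40 [304. 195.]
45 [314. 185.]
50 [325. 175.]
36.6
```

View pics/scene1c.png

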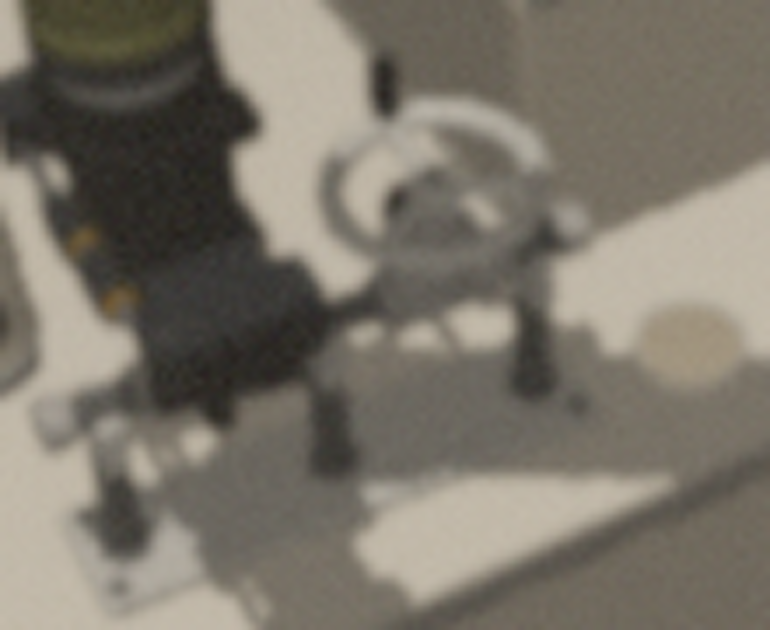

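Run:
```python
import cv2; from h import *
from bench import optics
a=cv2.imread('pics/w8.png')[:,:,::-1]; crop(a,250,120,450,270,4,'pics/w8c.png')
c=optics.get_calibration('wrist')
for X in [(.416,.3775,.16),(.446,.3775,.16),(.416,.3585,.16),(.491,.3425,.177)]: print(X,((proj(c,X)-[250,120])*4).round(0))
```

```text
(0.416, 0.3775, 0.16) [153. 403.]
(0.446, 0.3775, 0.16) [367. 404.]
(0.416, 0.3585, 0.16) [156. 528.]
(0.491, 0.3425, 0.177) [704. 690.]
```

View pics/w8c.png

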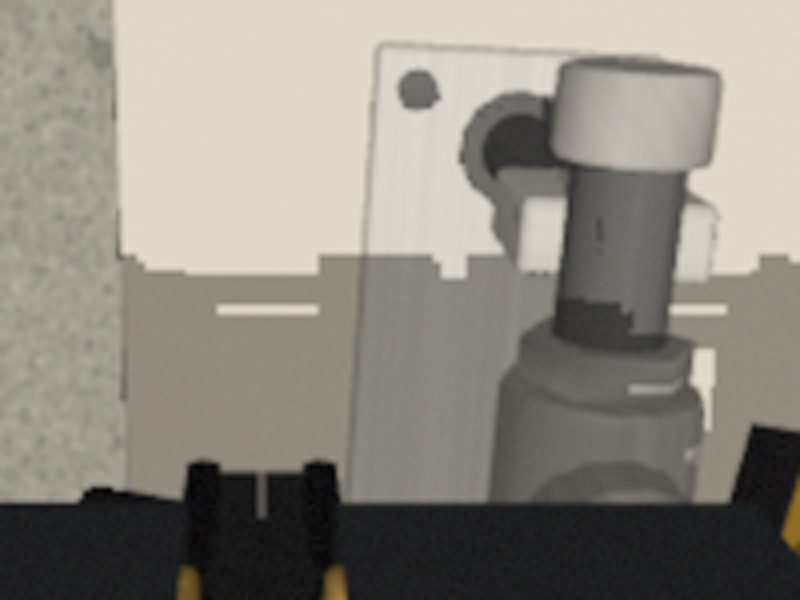

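View pics/top1c.png

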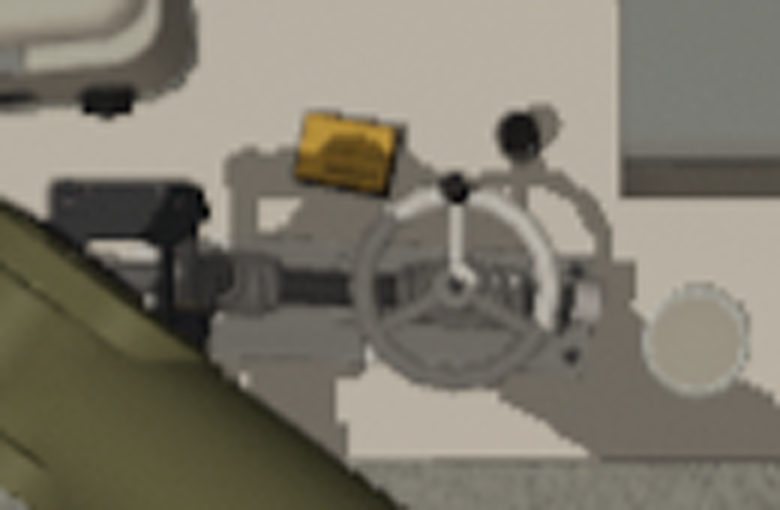

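Call:
step_arm --pt "0 0 0 -10 -1 -4 0" --pt "0 0 0 -25 -1 -4 0" --pt "0 0 0 -42 -1 -4 0" --pt "0 0 0 -42 -1 -2 0" --pt "0 0 0 -42 -1 5 0" --pt "0 0 0 -42 -1 12 0" --pt "0 0 0 -42 -1 17 0" --pt "0 0 0 -42 -1 17 0"

```text
time: 37.6
position: [0.4293, 0.3258, 0.1429]
tool_rot: [-2.22, -2.222, 0.002]
ft_force: [0.2, 0.1, 0.5]
grip_width: 0.007
```

Run:
```python
from bench import ctrl,optics
import cv2,pickle
from h import *
c=optics.get_calibration('wrist');im=optics.get_image('wrist')
crop(im,250,120,450,270,4,'pics/w9c.png')
print(ctrl.get_state()['ft_force'],ctrl.get_state()['position'])
for ph in (5,10,15,20):
    p=np.radians(ph); print(ph,((proj(c,(.491-.085*np.cos(p),.3425+.085*np.sin(p),.17))-[250,120])*4).round(0))
```

```text
[ 0.50980127  0.3368022  -0.398407  ] [0.42962661 0.3259093  0.14328551]
5 [ 64. 364.]
10 [ 70. 304.]
15 [ 82. 244.]
20 [ 99. 183.]
```

View pics/w9c.png

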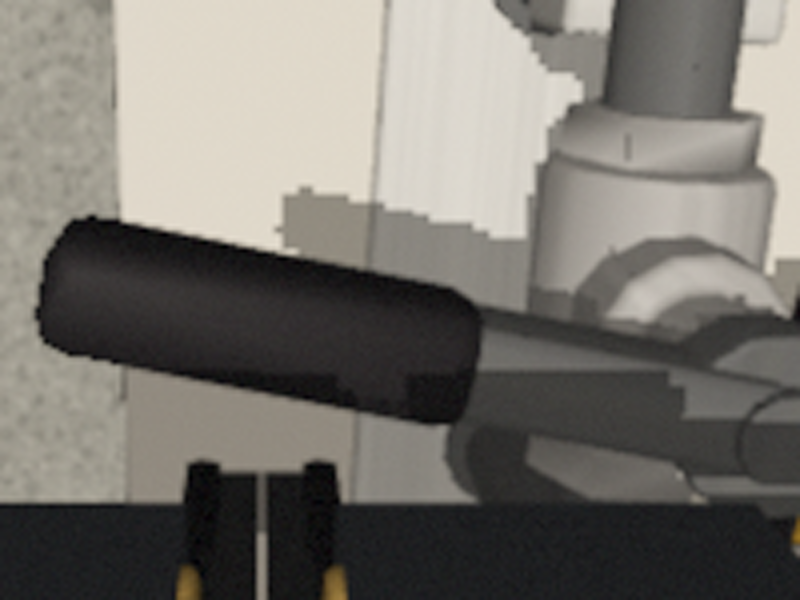

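Call:
step_arm --pt "0 0 0 5 -1 0 0" --pt "0 0 0 9 -1.5 0 0" --pt "0 0 0 12 -2 0 0" --pt "0 0 0 15 -2.3 0 0" --pt "0 0 0 18 -2.4 0 0" --pt "0 0 0 21 -2.5 0 0" --pt "0 0 0 24 -2.4 0 0" --pt "0 0 0 27 -2.2 0 0"

```text
time: 38.65
position: [0.4274, 0.3526, 0.1433]
tool_rot: [-2.221, -2.221, 0.001]
ft_force: [0.6, -4.5, -0.0]
grip_width: 0.009
```

Run:
```python
from bench import ctrl,optics
import cv2,pickle
from h import *
c=optics.get_calibration('wrist');im=optics.get_image('wrist')
crop(im,250,120,450,270,4,'pics/w10c.png')
s=ctrl.get_state();print(s['ft_force'],s['position'],s['time'])
for ph in (10,15,20,25,30,35):
    p=np.radians(ph); print(ph,((proj(c,(.491-.085*np.cos(p),.3425+.085*np.sin(p),.17))-[250,120])*4).round(0))
```

```text
[ 0.05464698 -4.13863285  0.57764743] [0.427287   0.35315252 0.14333759] 38.7
10 [ 94. 514.]
15 [105. 459.]
20 [122. 404.]
25 [145. 350.]
30 [173. 296.]
35 [206. 244.]
```

View pics/w10c.png

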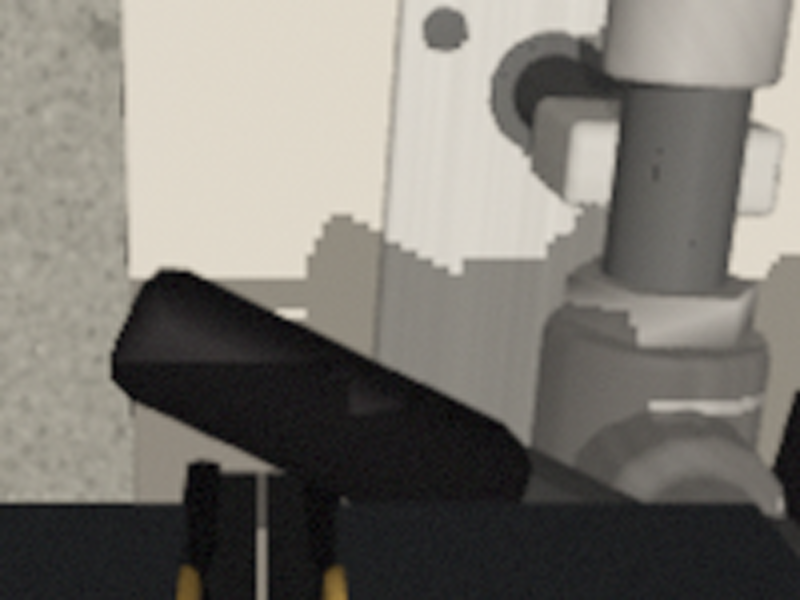

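Call:
step_arm --pt "0 0 0 4.3 0.8 0 0" --pt "0 0 0 9.4 1.9 0 0" --pt "0 0 0 14.4 3.6 0 0" --pt "0 0 0 19.3 5.8 0 0" --pt "0 0 0 24.2 8.5 0 0" --pt "0 0 0 28.8 11.7 0 0" --pt "0 0 0 33.3 15.5 0 0" --pt "0 0 0 37.4 19.7 0 0"

```text
time: 39.7
position: [0.4473, 0.3906, 0.1435]
tool_rot: [-2.221, -2.221, 0.0]
ft_force: [-2.5, -3.3, -0.5]
grip_width: 0.005
```

Call:
step_arm --pt "0 0 0 2 2.4 0 0" --pt "0 0 0 3.7 4.7 0 0" --pt "0 0 0 5.4 7.2 0 0" --pt "0 0 0 7 9.8 0 0" --pt "0 0 0 8.5 12.6 0 0" --pt "0 0 0 9.8 15.4 0 0" --pt "0 0 0 10.6 17.2 0 0" --pt "0 0 0 11.2 19 0 0"

```text
time: 40.7
position: [0.4664, 0.4014, 0.1436]
tool_rot: [-2.221, -2.221, 0.0]
ft_force: [-2.3, -2.2, 0.2]
grip_width: 0.006
```

Call:
step_arm --pt "0 0 0 0.3 0.7 0 0" --pt "0 0 0 0.5 1.4 0 0" --pt "0 0 0 0.7 2.1 0 0" --pt "0 0 0 1 2.8 0 0" --pt "0 0 0 1.2 3.5 0 0" --pt "0 0 0 1.4 4 0 0" --pt "0 0 0 1.5 4.5 0 0" --pt "0 0 0 1.5 5 0 0"

```text
time: 41.7
position: [0.4714, 0.4028, 0.1436]
tool_rot: [-2.221, -2.221, -0.0]
ft_force: [-2.9, -2.3, 0.3]
grip_width: 0.009
```

Run:
```python
from bench import ctrl,optics
import cv2
from h import *
im=optics.get_image('wrist')
cv2.imwrite('pics/w11.png',im[:,:,::-1])
s=ctrl.get_state();print(s['ft_force'],s['position'],s['time'])
```

```text
[-2.44676458 -2.41829327 -0.65600653] [0.47146391 0.40283954 0.14358042] 41.75
```

View pics/w11.png

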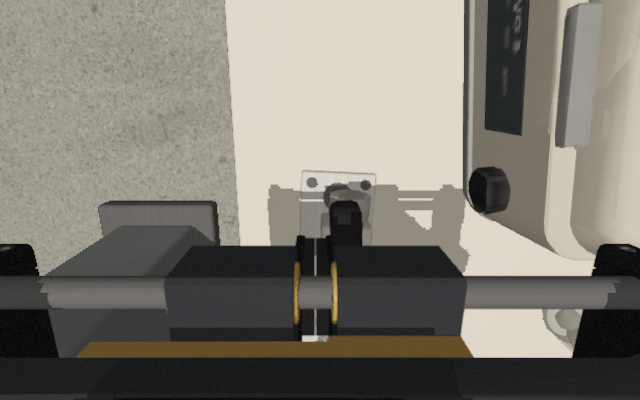

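Call:
step_arm --pt "0 0 0 0 0.6 0 0" --pt "0 0 0 0 1.2 0 0" --pt "0 0 0 0 1.8 0 0" --pt "0 0 0 0 2.4 0 0" --pt "0 0 0 0 3 0 0" --pt "0 0 0 0 3.4 0 0" --pt "0 0 0 0 3.7 0 0" --pt "0 0 0 0 4 0 0"

```text
time: 42.75
position: [0.4751, 0.4032, 0.1436]
tool_rot: [-2.221, -2.221, -0.0]
ft_force: [-3.7, 0.3, -0.8]
grip_width: 0.005
```

Call:
step_arm --pt "0 0 0 0 0.4 0 0" --pt "0 0 0 0 0.8 0 0" --pt "0 0 0 0 1.2 0 0" --pt "0 0 0 0 1.6 0 0" --pt "0 0 0 0 2 0 0" --pt "0 0 0 0 2.4 0 0" --pt "0 0 0 0 2.7 0 0" --pt "0 0 0 0 3 0 0"

```text
time: 43.75
position: [0.4777, 0.4033, 0.1436]
tool_rot: [-2.22, -2.221, 0.001]
ft_force: [-5.7, 3.0, -0.2]
grip_width: 0.004
```

Call:
step_arm --pt "0 0 0 0 0.3 0 0" --pt "0 0 0 0 0.6 0 0" --pt "0 0 0 0 0.9 0 0" --pt "0 0 0 0 1.2 0 0" --pt "0 0 0 0 1.5 0 0" --pt "0 0 0 0 1.8 0 0" --pt "0 0 0 0 2 0 0" --pt "0 0 0 0 2 0 0"

```text
time: 44.75
position: [0.4777, 0.4033, 0.1435]
tool_rot: [-2.218, -2.222, 0.005]
ft_force: [-8.1, 1.0, 1.2]
grip_width: 0.002
```

Run:
```python
from bench import ctrl,optics
import cv2
from h import *
im=optics.get_image('wrist')
crop(im,250,120,450,270,4,'pics/w12c.png')
s=ctrl.get_state();print(s['ft_force'],s['position'],s['time'])
```

```text
[-8.82091874  0.6733746   2.06573273] [0.47772688 0.40327927 0.14356286] 44.8
```

View pics/w12c.png

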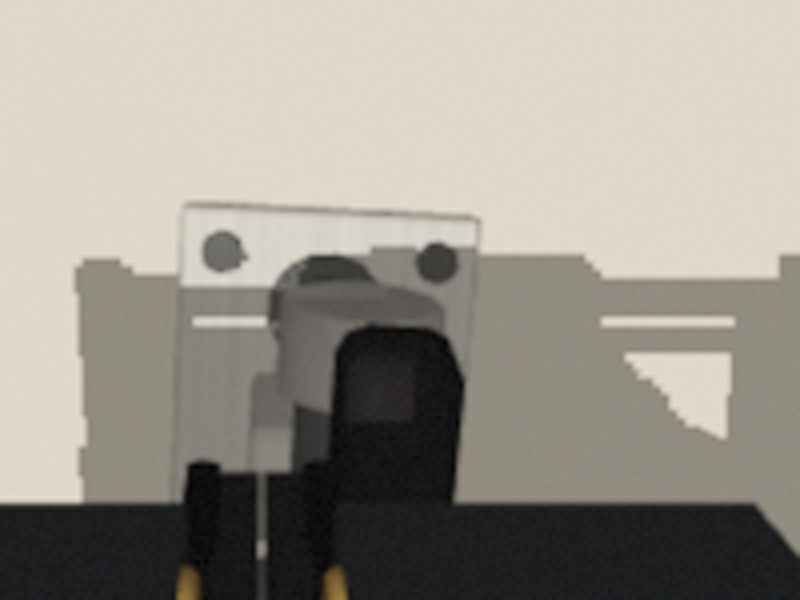

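Call:
step_arm --pt "0 0 0 0 -4 0 0" --pt "0 0 0 0 -12 0 0" --pt "0 0 0 0 -25 0 0" --pt "0 0 0 0 -28 -20 0" --pt "0 0 0 -20 -28 -70 0" --pt "0 0 0 -50 -28 -120 0" --pt "0 0 0 -80 -28 -165 0" --pt "0 0 0 -100 -28 -180 0"

```text
time: 45.8
position: [0.4535, 0.3026, 0.3284]
tool_rot: [2.22, 2.218, 0.009]
ft_force: [1.1, 0.3, -0.9]
grip_width: 0.004
```

Run:
```python
from bench import ctrl,optics
import cv2,pickle
from h import *
c=optics.get_calibration('wrist');im=optics.get_image('wrist')
crop(im,240,0,460,300,2,'pics/w13c.png'); pickle.dump(c,open('w13.pkl','wb'))
im=optics.get_image('top'); crop(im,210,160,340,245,6,'pics/top2c.png')
s=ctrl.get_state();print(s['ft_force'],s['position'],s['time'])
f=lambda X:((proj(c,X)-[240,0])*2).round(0)
print(f((.491,.3425,.177)),f((.491+.004,.4275,.177)))
```

```text
[1.14905932 0.37667531 0.19037533] [0.45426278 0.30135829 0.32721714] 45.9
[227. 276.] [242.  81.]
```

View pics/w13c.png

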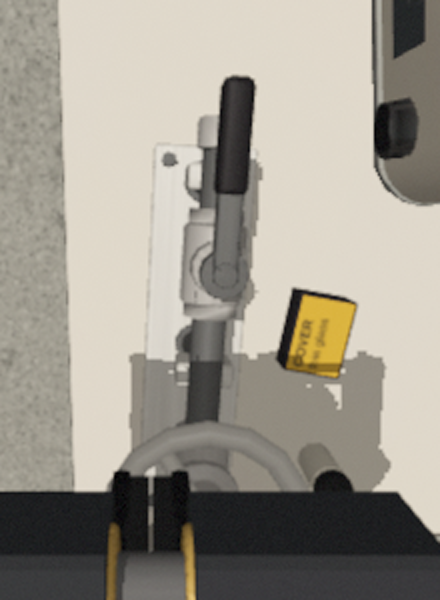

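View pics/top2c.png

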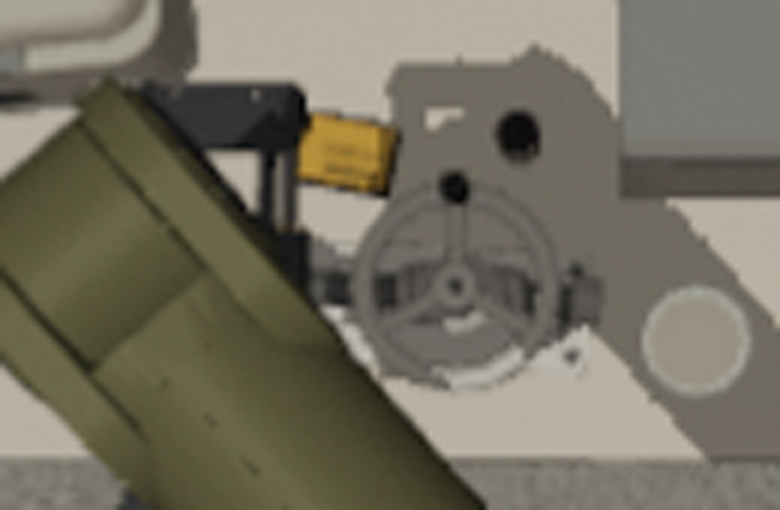

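Run:
```python
import pickle; from h import *
c=pickle.load(open('w13.pkl','rb'))
W=lambda x,y:(c,240+(x+.5)/2-.5,(y+.5)/2-.5)
a=atz(*W(226,276),.177);b=atz(*W(238.5,82),.177)
print(a,b,np.degrees(np.arctan2(b[0]-a[0],b[1]-a[1])))
a=atz(*W(234,188),.177); print(np.degrees(np.arctan2(b[0]-a[0],b[1]-a[1])))
# plate left edge z=.008, screws
p=atz(*W(155,146),.008);q=atz(*W(143,440),.008);print(np.degrees(np.arctan2(p[0]-q[0],p[1]-q[1])))
```

```text
[0.49035479 0.34277092 0.177     ] [0.49341023 0.42741677 0.177     ] 2.0672931199985296
0.6948634184789242
2.4062619682079873
```

Run:
```python
from bench import ctrl
print(ctrl.close_job())
```

```text
the job is handed in; nothing more can be done
None
```

The gate valve has had its full turn, the lever is open against its stop, and the job was handed in at about 46 s (limit 72 s).

**Wheel:** I turned the wheel counter-clockwise by its knob. It ran free for about 265° at about 1 to 2 N. The force at the knob then rose to about 11 N, and I took that as the point where the stem is picked up. From there I turned one more full circle at a steady 11 to 12 N and let go. The camera showed the knob back at the same place. The exact pick-up point is uncertain by a few degrees, so the stem may have turned up to about 6° more than 360°.

**Lever:** I pushed it with the closed fingers until it stopped. A further 2 mm of commanded push moved nothing and raised the force only to about 9 N. Afterwards the lever measured within about 0.5° of the pipe direction from its pivot and tip. A second estimate from the grip sleeve alone was about 1.7° off, over a shorter baseline.

**What went wrong or disagreed:**
- **First lever push:** it passed over the lever without moving it, because the fingertips reach nearly 20 mm less far down than I had assumed. I went 17 mm lower and it worked.
- **Knob grip:** for the same reason I probably held the knob by its top only. It slipped about 1.7 mm when the stem was picked up, so I raised the grip from 20 N to 30 N.

The other things near the valve looked unmoved in the last pictures, the robot touched nothing at the end, and side loads stayed below about 13 N.

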